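# Weigh the golden half of a divided tasting dish

### The job

Zero the empty scale with the white key, then lift the divided dish by its black handle, turn it and tip only the golden nuts into the scale's steel bowl (in from the open side of the clear screen), keeping the brown nuts in their half, and set the dish back upright on the middle of its round mat. Then press blue (weigh), then green (store), one key at a time, each gently right down and let go; never press red. Leave the other things on the table where they are.

Things in the scene. Friction and masses are not known exactly. Their poses are not given: they have to be found in the camera images.
- dish: White two-section tasting dish, loose, 180 to 290 g, 150 (x) x 80 (y) mm. Origin: centre of underside, z up. A 6 mm upright divider at x = 0 splits it: golden nuts in the +x half, brown in the -x half. Floor 4 mm thick, flat to x = +/-41 mm; side walls 32 mm high. Tipped 45 degrees toward one end, that half empties; the divider holds the other half's nuts.
- gold_lip (a point): Middle of the dish's lip at the golden end, x = 75 mm, 16 mm above the underside. Each end is an open ramp rising 20 degrees from the floor to such a lip: nuts leave over it once the dish tips more than about 20 degrees. Axes as the dish.
- dish_handle (a point): Centre of the dish's black handle block on top of the divider: 20 mm thick along the dish's x (grip it there), 50 mm along y, 40 mm high (48 to 88 mm above the underside; this point is 68 mm above it). Axes as the dish.
- mat: Fixed round blue mat, 180 mm dia, 4 mm thick, on which the dish starts centred. Origin: centre of its underside, on the table.
- bowl_center (a point): Centre of the inside floor, 67 mm above the table, of the steel bowl (rim 160 mm dia, 47 mm above this point) fixed on a fixed white scale 210 (x) x 220 (y) x 60 high. Axes: the scale's, z up. Clear screen on three sides, heights above table: at y = +/-104 mm 185 mm high, at x = -100 mm (robot side) 140 mm; the +x side is open.
- console_face (a point): Centre of the key console's sloping grey face, 75 mm above the table; the console is fixed, 240 mm wide (y). Axes of the console: x away from the operator, z up. The face slopes 30 degrees down toward -x, and holds four round keys in a row along y, 48 mm apart, in any order. A display housing 140 mm high stands behind the face from x = 63 mm.
- key_white_spot (a point): Point on the console's sloping face below the white key (26 mm wide round cap). The keys sit at uneven heights: the cap's top centre is 18 mm out from this point square to the face, plus up to 5 mm straight up or down, unknown, so feel for it. It pushes in square to the face: 30 degrees off vertical, down and along the console's +x.
- key_white (a joint): ZERO key: spring travel of the white key in m, 0 up, 0.008 fully down; the spring takes 1.5 N at the start, 5 N at 0.0043 and 8 N fully down, where it meets a hard stop. It counts as pressed beyond 0.0045.
- key_blue_spot (a point): Point on the console's sloping face below the blue key (26 mm wide round cap). The keys sit at uneven heights: the cap's top centre is 18 mm out from this point square to the face, plus up to 5 mm straight up or down, unknown, so feel for it. It pushes in square to the face: 30 degrees off vertical, down and along the console's +x.
- key_blue (a joint): WEIGH key: spring travel of the blue key in m, 0 up, 0.008 fully down; the spring takes 1.5 N at the start, 5 N at 0.0043 and 8 N fully down, where it meets a hard stop. It counts as pressed beyond 0.0045.
- key_green_spot (a point): Point on the console's sloping face below the green key (26 mm wide round cap). The keys sit at uneven heights: the cap's top centre is 18 mm out from this point square to the face, plus up to 5 mm straight up or down, unknown, so feel for it. It pushes in square to the face: 30 degrees off vertical, down and along the console's +x.
- key_green (a joint): STORE key: spring travel of the green key in m, 0 up, 0.008 fully down; the spring takes 1.5 N at the start, 5 N at 0.0043 and 8 N fully down, where it meets a hard stop. It counts as pressed beyond 0.0045.
- key_red_spot (a point): Point on the console's sloping face below the red key (26 mm wide round cap). The keys sit at uneven heights: the cap's top centre is 18 mm out from this point square to the face, plus up to 5 mm straight up or down, unknown, so feel for it. It pushes in square to the face: 30 degrees off vertical, down and along the console's +x.
- key_red (a joint): CLEAR (not to be pressed) key: spring travel of the red key in m, 0 up, 0.008 fully down; the spring takes 1.5 N at the start, 5 N at 0.0043 and 8 N fully down, where it meets a hard stop. It counts as pressed beyond 0.0045.
- gold1_center (a point): Centre of a golden yellow round coated nut, hard ball 24 mm dia, 12 g; rolls freely.
- gold2_center (a point): Centre of a golden yellow round coated nut, hard ball 24 mm dia, 12 g; rolls freely.
- brown1_center (a point): Centre of a dark brown round coated nut, hard ball 24 mm dia, 12 g; rolls freely.
- brown2_center (a point): Centre of a dark brown round coated nut, hard ball 24 mm dia, 12 g; rolls freely.
- oil_mid (a point): Bystander: amber oil bottle, 60 dia x 190 high mm; the point is in its middle.
- jar_mid (a point): Bystander: glass jar with red lid, 62 dia x 85 high mm; the point is in its middle.
- can_mid (a point): Bystander: bare metal can, 68 dia x 100 high mm; the point is in its middle.
- cup_mid (a point): Bystander: steel cup, 76 dia x 80 high mm; the point is in its middle.
- sauce_bowl_mid (a point): Bystander: small blue ceramic bowl, 100 dia x 40 high mm; the point is in its middle.
- spoon_mid (a point): Bystander: steel spoon lying flat; the point is near its middle.
Not all that is in view belongs to the job. What is shaped like the dish but purple is not meant.

How it is judged:
By the outcome, as a careful person would: the job done as asked, in the order asked, and still so for the second after the job is handed in, with the robot touching nothing.
It also fails if it takes over 72 s, if anything falls off the work surface, if the arm or the gripper's body presses on something with over 40 N, if the wrist force passes 120 N, or if a joint passes its speed limit or range.

### The arm

A 6-joint arm with a two-finger parallel gripper is mounted at the origin on the work surface. World frame = base frame: x ahead of the robot, y to its left, z up, the work surface at z = 0. Lengths are in m, angles in rad, forces in N, time in s.
With the tool pointing down it reaches from about 0.3 to 0.75 m from the base axis. Payload 8.5 kg.
Tool frame: the origin (TCP) lies between the finger pads; the fingertips stand 25 mm ahead of it and the grasp point (between the pads) lies 6 mm ahead of it (manip.tips_ahead is the distance from the TCP to the fingertips, in m); z points along the fingers, y is the direction in which the jaws open and shut (so a half turn about z gives the same grasp; the last joint's range is limited). The gripper opens to 88 mm and grips with 3 to 60 N. Pads are 18 mm wide; open, the fingers measure 123 mm over their backs; the gripper's body (75 mm by 187 mm) begins 45 mm behind the grasp point.
Start: joints at [1.078, 0.381, 1.297, -0, 1.464, -0.215], TCP at [0.151, 0.529, 0.264] pointing down, gripper open.
Joint ranges: [-3.11, 3.11], [-0.89, 2.33], [0.22, 2.48], [-1.42, 4.56], [0.17, 2.85], [-2.88, 2.88]. Speed limits (rad/s): [2.39, 2.39, 3.14, 3.14, 3.14, 3.14].

### API

Orientations are given as a rotation vector (axis times angle).
In Python, from station import manip, capture, camera_model gives the robot as it stands.
- The arm moves only by the shell command python3 -m creep 'ROWS'. ROWS is JSON, a list that holds one entry, the list of rows, each a list of 5 numbers: the shift along the tool's x, y, z in units of 30 mm (1.0 is 30 mm), then the turn about the tool's z in units of 5 degrees (1.0 is 5 degrees), then the opening, from 0 (shut) to 1 (fully open). A call has 1 to 12 rows; each row shifts and turns the commanded pose from where the row before left it, along the tool's axes as they then stand; what a row does not reach is not made up. A row lasts 1/12 s, in which the tool goes at most 41.7 mm and 7.16 degrees, less where a joint would pass 70% of its speed; a pose out of reach is approached as far as the arm can. A call is refused whole if a number of a shift passes 1 or a number of a turn 1, either way. A call with a gripper value outside its range is refused whole. The fingers move at their own pace and stop on an object; the grip force is fixed at half the most. Time passes only in rows, so rows that do not move let the fingers close. It gives the time, the measured TCP pose, the force and the opening at its end, in the units of the state.
- manip.read_state(): the state, without advancing time (a new reading comes with each control period).
- capture(name): name is "side" or "top"; returns (picture, depth): 384x512x3 uint8, blue, green, red; 384x512 float32, m along the optical axis (not along the pixel's ray), 0 where there is no reading.
- camera_model(name): a dict with "fov_y" (degrees; the focal length in pixels is half the picture's height over the tangent of half this angle, whatever the lens; pixels are square), "cx", "cy" (the principal point, pixels), "rvec" (rotation vector, rad) and "tvec" (3), from world to camera coordinates, as OpenCV has them. Camera axes: x right, y down, z forward; pixel columns grow to the right and rows downward; lengths in m; the calibration is good to about 2 mm. A picture is of the moment at which its call begins. camera_model takes no time and is no camera call.
- manip.close_job(): hands the job in, once; it reports no verdict.
The state is a dict: "time": time; "joint_pos": joint angles; "dq": joint speeds; "effort": joint torques, N m; "tool_pos": TCP position; "ee_rot": TCP orientation; "wrist_force": force on the tool from outside, world axes, zero at the start; "torque": the same for the moment, N m; "finger_gap": opening from 0.0 (shut) to 1.0 (fully open).
Only numpy, scipy, OpenCV 4.12 (cv2) and the standard library are available. Lean on these libraries where they do the work, as an engineer would, in place of code of your own. Each camera call takes 0.05 s, during which the arm holds its last target.

## Working session

There is one attempt and no reset: what is moved stays moved. The work goes in short steps, Python scripts to look and compute and a shell command to move; the robot and the scene stay as the last step left them, time stands still between calls to the robot, and variables do not carry over. Pictures are saved under pics/ and viewed, and the job is handed in when it is done.

```bash
ls; mkdir -p pics
cat > h.py <<'E'
import numpy as np, cv2
from scipy.spatial.transform import Rotation as R
from station import manip, capture, camera_model
def cam(n):
    m=camera_model(n); f=192/np.tan(np.radians(m['fov_y'])/2)
    K=np.array([[f,0,m['cx']],[0,f,m['cy']],[0,0,1]]); return K,R.from_rotvec(np.array(m['rvec']).ravel()).as_matrix(),np.array(m['tvec']).ravel(),m
def pix2w(n,u,v,d):
    K,Rm,t,_=cam(n); p=np.array([(u-K[0,2])/K[0,0]*d,(v-K[1,2])/K[1,1]*d,d]); return Rm.T@(p-t)
def ray_z(n,u,v,z):
    K,Rm,t,_=cam(n); c=-Rm.T@t; r=Rm.T@np.array([(u-K[0,2])/K[0,0],(v-K[1,2])/K[1,1],1]); return c+r*(z-c[2])/r[2]
def proj(n,P):
    K,Rm,t,_=cam(n); q=K@(Rm@np.array(P)+t); return q[:2]/q[2]
E
python3 - <<'E'
from h import *
for n in ['top','side']:
    p,d=capture(n); cv2.imwrite(f'pics/{n}0.png',p); np.save(f'{n}0.npy',d)
    K,Rm,t,m=cam(n); print(n,m, -Rm.T@t)
    cv2.imwrite(f'pics/{n}0b.png',cv2.resize(p,(800,600),interpolation=cv2.INTER_CUBIC))
print(manip.read_state(),manip.tips_ahead)
E
```

```text
pics
top {'fov_y': 53.932627345890154, 'cx': 256.9044939117403, 'cy': 189.5885868755043, 'rvec': array([ 2.09385993, -2.1561323 ,  0.16739018]), 'tvec': array([0.00358938, 0.53839769, 1.08958472])} [ 0.34417122 -0.02562266  1.16531948]
side {'fov_y': 57.943039930748476, 'cx': 254.80533015380826, 'cy': 192.7123051259973, 'rvec': array([ 0.62314161, -2.78176792,  0.96788901]), 'tvec': array([0.46636549, 0.20939853, 0.93310285])} [0.25720645 0.57556641 0.85708436]
{'time': 0.1, 'joint_pos': array([ 1.07768360e+00,  3.81094743e-01,  1.29813500e+00, -4.70297921e-05,
        1.46362470e+00, -2.15291213e-01]), 'dq': array([-9.78363763e-04, -7.42606778e-04, -1.64629273e-03,  2.71648855e-04,
       -5.49094357e-04,  3.31554555e-05]), 'effort': array([ 4.02333098e-03, -4.38648033e+01, -2.24910057e+01,  7.14531122e-02,
        3.42456624e-02, -7.26762164e-05]), 'tool_pos': array([0.15074361, 0.52870694, 0.26323455]), 'ee_rot': array([-4.34936414e-01, -3.11094151e+00,  1.88421558e-03]), 'wrist_force': array([-0.89428557, -0.20430084, -0.7037006 ]), 'torque': array([ 0.05959483, -0.01754383,  0.02178706]), 'finger_gap': 1.0036008753371188} 0.025
```

View pics/top0b.png

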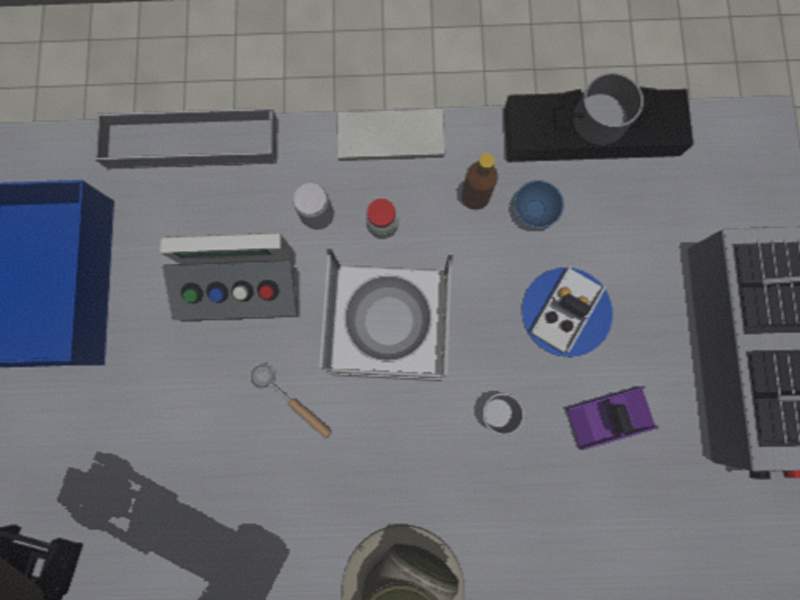

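View pics/side0b.png

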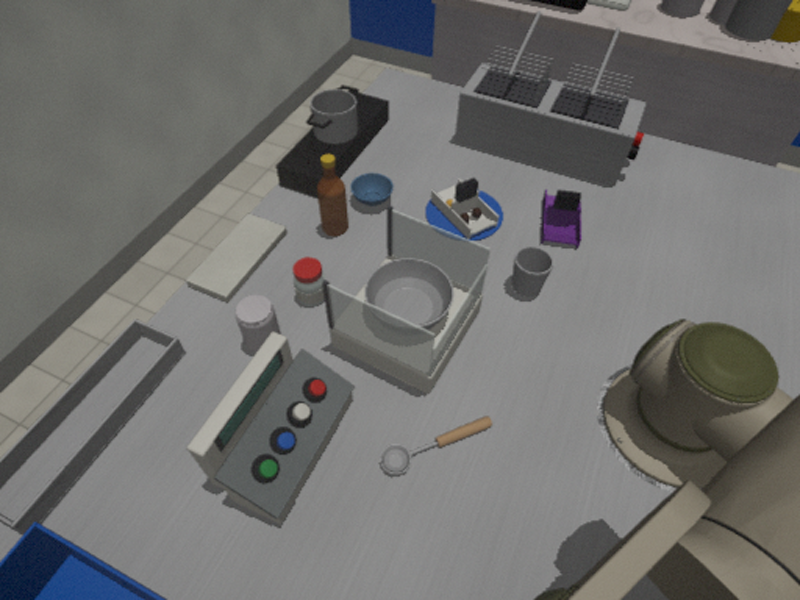

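The top view (800x600) shows the keys in the order green (191,293), blue (217,293), white (241,291), red (267,290). The scale is at (388,318). The white dish is on its blue mat at (567,310), with golden nuts at the upper right end and brown at the lower left. The purple dish-shaped object at (610,417) is the decoy. I'll zoom in.

Run:
```python
from h import *
p=cv2.imread('pics/top0.png')
def crop(p,x0,y0,x1,y1,s,name):
    c=cv2.resize(p[y0:y1,x0:x1],None,fx=s,fy=s,interpolation=cv2.INTER_CUBIC)
    for x in range(x0,x1,10): cv2.putText(c,str(x),((x-x0)*s,10),0,.35,(0,255,255),1); cv2.line(c,((x-x0)*s,12),((x-x0)*s,18),(0,255,255),1)
    for y in range(y0,y1,10): cv2.putText(c,str(y),(0,(y-y0)*s+4),0,.35,(0,255,255),1)
    cv2.imwrite(name,c)
crop(p,325,160,400,240,7,'pics/dish.png')
crop(p,100,145,195,210,8,'pics/cons.png')
crop(p,200,155,295,245,6,'pics/scale.png')
```

```text
(no output)
```

View pics/dish.png

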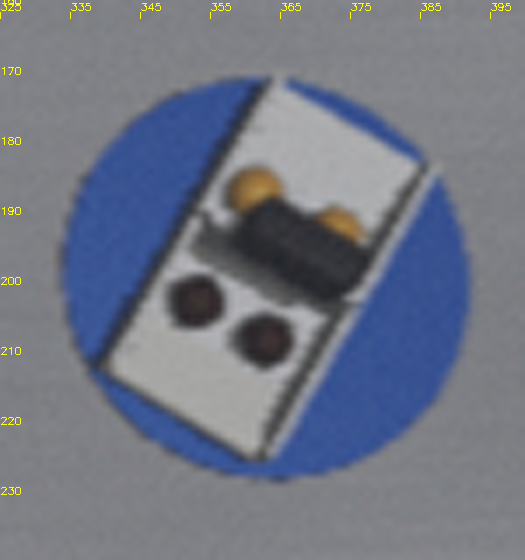

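View pics/cons.png

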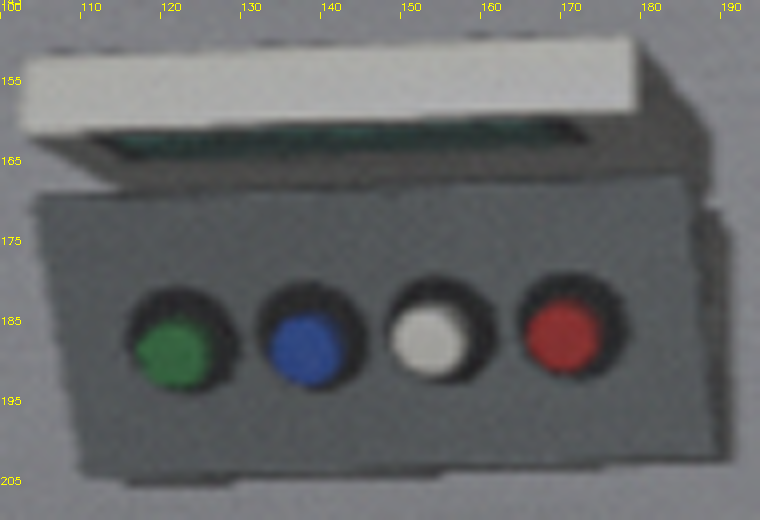

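View pics/scale.png

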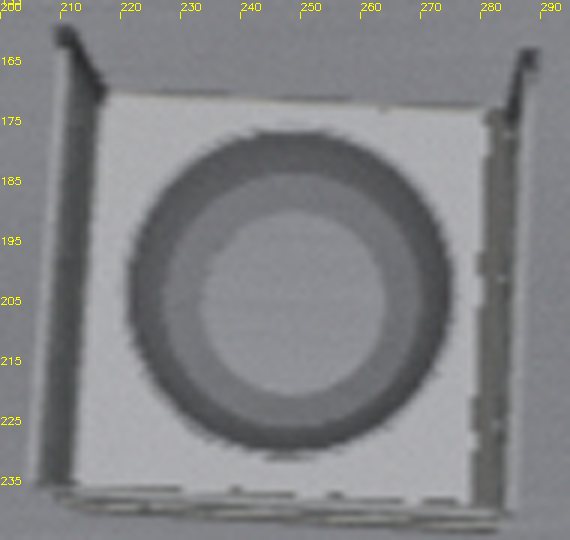

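Each row gives only shifts and a turn about the tool's z, so nothing tips the tool directly. I'll measure the scene first, then test how the arm behaves near its limits.

Run:
```python
from h import *
np.set_printoptions(precision=4,suppress=True)
p=cv2.imread('pics/top0.png'); d=np.load('top0.npy')
for k,(u,v) in dict(green=(121.5,189),blue=(138,188.5),white=(153.5,187.5),red=(170.2,187)).items():
    dd=np.median(d[int(v)-2:int(v)+3,int(u)-2:int(u)+3]); print(k,pix2w('top',u,v,dd))
# console face plane
pts=[pix2w('top',u,v,d[v,u]) for u,v in [(110,175),(125,174),(145,173),(165,172),(182,171),(115,199),(135,200),(150,199),(170,198),(182,198)]]
print(np.array(pts))
# scale
for n,(u,v) in dict(c=(248,205.5)).items(): print(n,pix2w('top',u,v,np.median(d[200:210,244:252])), ray_z('top',248,205,.067),ray_z('top',248,204,.114))
print('rim L R T B',[ray_z('top',*q,.114)[:2] for q in [(220.5,204),(275,204),(248,176.5),(248,231)]])
print('plate corners',[ray_z('top',*q,.06)[:2] for q in [(216,170),(283,173)]],[ray_z('top',*q,.14)[:2] for q in [(206,236),(285,239)]])
# dish
c=[ray_z('top',*q,.004+.016) for q in [(339.5,212.5),(361.5,225.5)]]; g=[ray_z('top',*q,.02) for q in [(364,171),(385,183.5)]]
print('lips',c,g)
print('handle',[pix2w('top',u,v,np.median(d[v-1:v+2,u-1:u+2])) for u,v in [(367,193),(360,190),(374,197),(363,191)]])
print('mat',[ray_z('top',*q,.004)[:2] for q in [(334,199),(392.5,199),(363,171),(363,228.5)]])
for q in [(361.5,187),(373,192),(353,203),(363,208.5)]: print('nut',ray_z('top',*q,.02))
```

```text
green [0.5453 0.3827 0.0861]
blue [0.5453 0.3344 0.0858]
white [0.5452 0.2863 0.095 ]
red [0.5455 0.2383 0.0932]
[[0.5866 0.4153 0.0932]
 [0.5879 0.3708 0.0943]
 [0.5899 0.3133 0.0909]
 [0.5899 0.2534 0.0957]
 [0.5916 0.2039 0.0946]
 [0.5211 0.4127 0.0559]
 [0.5165 0.353  0.0545]
 [0.518  0.3078 0.0552]
 [0.5195 0.2482 0.0536]
 [0.5185 0.2124 0.053 ]]
c [0.4883 0.0151 0.0656] [0.4896 0.015  0.067 ] [0.4862 0.0132 0.114 ]
rim L R T B [array([0.4885, 0.0905]), array([ 0.4839, -0.0626]), array([0.5651, 0.0113]), array([0.4107, 0.015 ])]
plate corners [array([0.5994, 0.1089]), array([ 0.5838, -0.0918])] [array([0.3988, 0.128 ]), array([ 0.3847, -0.0852])]
lips [array([ 0.4645, -0.2607,  0.02  ]), array([ 0.4232, -0.3242,  0.02  ])] [array([ 0.5909, -0.3445,  0.02  ]), array([ 0.5497, -0.4057,  0.02  ])]
handle [array([ 0.5108, -0.3284,  0.0912]), array([ 0.5226, -0.3129,  0.0764]), array([ 0.4985, -0.3471,  0.0921]), array([ 0.517 , -0.3174,  0.091 ])]
mat [array([ 0.5087, -0.2497]), array([ 0.5032, -0.4299]), array([ 0.5945, -0.3459]), array([ 0.4151, -0.3323])]
nut [ 0.541  -0.3331  0.02  ]
nut [ 0.5244 -0.3669  0.02  ]
nut [ 0.4923 -0.3036  0.02  ]
nut [ 0.4746 -0.3326  0.02  ]
```

```bash
python3 -m creep '[[[0,0,-1,0,1],[0,0,-1,0,1],[0,0,-1,0,1],[0,0,-1,0,1],[0,0,-1,0,1],[0,0,-1,0,1],[0,0,-1,0,1],[0,0,-1,0,1],[0,0,-1,0,1],[0,0,-1,0,1]]]'
python3 - <<'E'
from h import *
s=manip.read_state(); print(s['joint_pos'],R.from_rotvec(s['ee_rot']).as_matrix()[:,2])
E
```

```text
time: 0.93
tool_pos: [0.1505, 0.5284, 0.5651]
ee_rot: [-0.435, -3.111, 0.0]
wrist_force: [0.5, 0.9, -0.4]
finger_gap: 1.0
[ 1.07774956e+00  4.03947771e-01  4.09409565e-01  2.03042883e-05
  2.32854601e+00 -2.15279914e-01] [-1.60047618e-04 -2.66708679e-04 -9.99999952e-01]
```

```bash
python3 -m creep '[[[0,0,-1,0,1],[0,0,-1,0,1],[0,0,-1,0,1],[0,0,-1,0,1],[0,0,-1,0,1],[0,0,-1,0,1]]]'
python3 - <<'E'
from h import *
s=manip.read_state(); print(s['joint_pos'],R.from_rotvec(s['ee_rot']).as_matrix()[:,2])
E
```

```text
time: 1.43
tool_pos: [0.1313, 0.4618, 0.6528]
ee_rot: [0.434, 3.103, 0.073]
wrist_force: [-0.5, 0.3, -0.1]
finger_gap: 0.999
[ 1.04120874  0.34178851  0.22182379  0.01909941  2.53169338 -0.23603177] [ 0.01388949  0.04538214 -0.99887314]
```

It tilts at the limit. I'll check whether the tilt is kept when it moves back.

```bash
python3 -m creep '[[[0,0,1,0,1],[0,0,1,0,1],[0,0,1,0,1],[0,0,0,0,1]]]'
python3 - <<'E'
from h import *
s=manip.read_state(); print(s['joint_pos'],R.from_rotvec(s['ee_rot']).as_matrix()[:,2])
E
```

```text
time: 1.77
tool_pos: [0.1325, 0.466, 0.5562]
ee_rot: [0.435, 3.11, 0.047]
wrist_force: [0.7, 0.5, -0.4]
finger_gap: 1.001
[ 1.04353123  0.22627083  0.70210061  0.01318812  2.18518914 -0.24148741] [ 0.0047692   0.02960716 -0.99955023]
```

The tilt is largely kept, so pushing against a reach limit can build it up. I'll try pushing radially outward, which is tool +y.

```bash
cat > st.py <<'E'
from h import *
np.set_printoptions(precision=4,suppress=True)
s=manip.read_state(); M=R.from_rotvec(s['ee_rot']).as_matrix()
print('t',s['time'],'q',s['joint_pos'],'p',s['tool_pos']); print('x',M[:,0],'y',M[:,1],'z',M[:,2],'tilt',np.degrees(np.arccos(-M[2,2])),'F',s['wrist_force'],'gap',s['finger_gap'])
E
for i in 1 ; do python3 -m creep '[[[0,1,0,0,1],[0,1,0,0,1],[0,1,0,0,1],[0,1,0,0,1],[0,1,0,0,1],[0,1,0,0,1],[0,1,0,0,1],[0,1,0,0,1]]]'; python3 st.py;python3 -m creep '[[[0,1,0,0,1],[0,1,0,0,1],[0,1,0,0,1],[0,1,0,0,1],[0,1,0,0,1],[0,1,0,0,1]]]'; python3 st.py; done
```

```text
time: 2.43
tool_pos: [0.1817, 0.6369, 0.5104]
ee_rot: [0.433, 3.097, 0.131]
wrist_force: [-0.5, -0.4, -0.3]
finger_gap: 1.0
t 2.4333 q [ 1.109   0.6037  0.2213  0.0203  2.2333 -0.1707] p [0.1817 0.6369 0.5104]
x [-0.9616  0.2743  0.0005] y [0.2734 0.9582 0.0847] z [ 0.0227  0.0816 -0.9964] tilt 4.856896491084074 F [-0.4924 -0.4089 -0.2558] gap 1.0002366128071987
time: 2.93
tool_pos: [0.202, 0.708, 0.4449]
ee_rot: [0.431, 3.081, 0.245]
wrist_force: [-0.1, -0.0, -0.1]
finger_gap: 0.996
t 2.9333 q [ 1.1242  0.7057  0.2213  0.0306  2.0581 -0.1523] p [0.202  0.708  0.4449]
x [-0.9616  0.2743  0.0005] y [0.271  0.9495 0.1579] z [ 0.0429  0.152  -0.9874] tilt 9.087946046746623 F [-0.0781 -0.0174 -0.0775] gap 0.9957491412448569
```

```bash
python3 -m creep '[[[0,0.9,-0.9,0,1],[0,0.9,-0.9,0,1],[0,0.9,-0.9,0,1],[0,0.9,-0.9,0,1],[0,0.9,-0.9,0,1],[0,0.9,-0.9,0,1]]]'; python3 st.py
```

```text
time: 3.43
tool_pos: [0.1947, 0.683, 0.5121]
ee_rot: [0.426, 3.044, 0.423]
wrist_force: [-0.3, 0.4, 0.4]
finger_gap: 1.003
t 3.4333 q [ 1.1112  0.6131  0.2213  0.0547  2.0347 -0.1507] p [0.1947 0.683  0.5121]
x [-0.9617  0.2743 -0.0005] y [0.2638 0.9252 0.2727] z [ 0.0752  0.2621 -0.9621] tilt 15.82503458543241 F [-0.3334  0.4266  0.4401] gap 1.0033622780638303
```

```bash
cat > fk.py <<'E'
import numpy as np
from scipy.optimize import least_squares
D=[([0.381095,1.298135,1.463625],[.15074,.528707,.263235]),([.403948,.40941,2.328546],[.1505,.5284,.5651]),([.341789,.221824,2.531693],[.1313,.4618,.6528]),([.226271,.702101,2.185189],[.1325,.466,.5562]),([.6037,.2213,2.2333],[.1817,.6369,.5104]),([.7057,.2213,2.0581],[.202,.708,.4449]),([.6131,.2213,2.0347],[.1947,.683,.5121])]
def fk(P,q):
    h,L1,L2,t,e=P; a,b,c=q; s=a+b
    return np.array([L1*np.sin(a)+L2*np.sin(s)+e*np.cos(s)+t*np.sin(s+c), h+L1*np.cos(a)+L2*np.cos(s)-e*np.sin(s)+t*np.cos(s+c)])
def res(P): return np.concatenate([fk(P,q)-np.array([np.hypot(p[0],p[1]),p[2]]) for q,p in D])
s=least_squares(res,[.3,.4,.4,.2,0.]); P=s.x
if __name__=='__main__':
    print(P,np.abs(s.fun).max())
    # inner limit: tool down, q3=2.48
    for a in np.arange(-.89,1.0,.2):
        q=[a,2.48,np.pi-a-2.48]; print(round(a,2),fk(P,q),'q5',q[2])
E
python3 fk.py
```

```text
[0.10228229 0.54856142 0.35693049 0.20572735 0.10944354] 0.004901656511478725
-0.89 [-0.07150849  0.12554878] q5 1.5515926535897928
-0.69 [-0.02458902  0.13519069] q5 1.351592653589793
-0.49 [0.02331072 0.13531895] q5 1.151592653589793
-0.29 [0.07028115 0.12592844] q5 0.9515926535897932
-0.09 [0.11444968 0.10739353] q5 0.751592653589793
0.11 [0.15405547 0.08045316] q5 0.5515926535897928
0.31 [0.18751956 0.04618134] q5 0.35159265358979264
0.51 [0.21350783 0.00594439] q5 0.1515926535897929
0.71 [ 0.23098421 -0.03865358] q5 -0.048407346410207275
0.91 [ 0.23925199 -0.08583457] q5 -0.24840734641020745
```

The tilt does accumulate, and it stays fixed in the world afterwards. My plan:
1. Press white.
2. Untilt by pushing at the opposite azimuth.
3. With the tool vertical, grip the dish, yaw it and set it back on the mat.
4. Tilt about 45° by pushing outward at the dish's azimuth, then regrip. A turn about the tilted tool z then tips the gold end.

White key first.

```bash
cat > go.py <<'E'
import sys
from h import *
np.set_printoptions(precision=4,suppress=True)
# go.py x y z N turn(units total) : rows per step
def plan(tgt,N,turn=0,p=None,M=None):
    s=manip.read_state()
    if p is None: p=np.array(s['tool_pos'])
    if M is None: M=R.from_rotvec(s['ee_rot']).as_matrix()
    d=(np.array(tgt)-p)/N; rows=[]
    for i in range(N):
        v=M.T@d/.03; rows.append([round(float(a),2) for a in v]+[round(turn/N,2)])
        M=M@R.from_rotvec([0,0,np.radians(5*turn/N)]).as_matrix()
    return rows
if __name__=='__main__':
    a=sys.argv; r=plan([float(v) for v in a[1:4]],int(a[4]),float(a[5]) if len(a)>5 else 0)
    if len(a)<=5 or float(a[5])==0: print(r[0],'x',len(r))
    else: print(r)
    print('tool-axis worlddirs: push(.5,0,-.866) in tool:', (R.from_rotvec(manip.read_state()['ee_rot']).as_matrix().T@np.array([.5,0,-.866])).round(3))
E
python3 go.py .53 .28 .19 18 18
```

```text
[[-0.8, -0.69, 0.43, 1.0], [-0.86, -0.62, 0.43, 1.0], [-0.91, -0.54, 0.43, 1.0], [-0.95, -0.46, 0.43, 1.0], [-0.99, -0.37, 0.43, 1.0], [-1.02, -0.29, 0.43, 1.0], [-1.04, -0.2, 0.43, 1.0], [-1.05, -0.11, 0.43, 1.0], [-1.06, -0.01, 0.43, 1.0], [-1.05, 0.08, 0.43, 1.0], [-1.04, 0.17, 0.43, 1.0], [-1.02, 0.26, 0.43, 1.0], [-1.0, 0.35, 0.43, 1.0], [-0.96, 0.44, 0.43, 1.0], [-0.92, 0.52, 0.43, 1.0], [-0.87, 0.6, 0.43, 1.0], [-0.82, 0.67, 0.43, 1.0], [-0.76, 0.74, 0.43, 1.0]]
tool-axis worlddirs: push(.5,0,-.866) in tool: [-0.48  -0.104  0.871]
```

```bash
python3 -m creep '[[[-0.8,-0.69,0.4,1,0],[-0.86,-0.62,0.4,1,0],[-0.91,-0.54,0.4,1,0],[-0.95,-0.46,0.4,1,0],[-0.99,-0.37,0.4,1,0],[-1,-0.29,0.4,1,0],[-1,-0.2,0.4,1,0],[-1,-0.1,0.4,1,0],[-1,0,0.4,1,0],[-1,0.08,0.4,1,0]]]' ; python3 -m creep '[[[-1,0.17,0.4,1,0],[-1,0.26,0.4,1,0],[-1,0.35,0.4,1,0],[-0.96,0.44,0.4,1,0],[-0.92,0.52,0.4,1,0],[-0.87,0.6,0.4,1,0],[-0.82,0.67,0.4,1,0],[-0.76,0.74,0.4,1,0]]]'; python3 st.py; python3 go.py .529 .28 .152 3
```

```text
time: 4.27
tool_pos: [0.3787, 0.4629, 0.3427]
ee_rot: [-1.656, -2.546, -0.41]
wrist_force: [0.6, 0.4, 0.2]
finger_gap: 0.267
time: 4.93
tool_pos: [0.5282, 0.2833, 0.2058]
ee_rot: [-2.367, -1.781, -0.335]
wrist_force: [0.2, 0.1, 0.8]
finger_gap: 0.005
t 4.9333 q [0.2026 0.4492 1.3876 0.2609 1.1802 0.3983] p [0.5282 0.2833 0.2058]
x [0.2654 0.9248 0.2728] y [ 0.9607 -0.2776  0.0066] z [ 0.0818  0.2603 -0.9621] tilt 15.833536430748163 F [0.1872 0.1396 0.7983] gap 0.005252592716014153
[-0.19, 0.01, 0.57, 0.0] x 3
tool-axis worlddirs: push(.5,0,-.866) in tool: [-0.104  0.475  0.874]
```

```bash
python3 -m creep '[[[-0.19,0,0.57,0,0],[-0.19,0,0.57,0,0],[-0.19,0,0.57,0,0],[0,0,0,0,0]]]'; python3 st.py
python3 - <<'E'
from h import *
for n in ['top','side']:
    p,d=capture(n); np.save(f'{n}1.npy',d)
    c=p[130:230,90:230] if n=='top' else p[200:350,100:300]
    cv2.imwrite(f'pics/{n}1.png',cv2.resize(c,None,fx=4 if n=='side' else 5,fy=4 if n=='side' else 5,interpolation=cv2.INTER_CUBIC))
E
```

```text
time: 5.27
tool_pos: [0.5257, 0.2812, 0.1487]
ee_rot: [-2.363, -1.784, -0.326]
wrist_force: [-0.2, -0.2, -0.0]
finger_gap: 0.002
t 5.2667 q [0.2    0.5089 1.4694 0.2783 1.0511 0.3521] p [0.5257 0.2812 0.1487]
x [0.2636 0.9263 0.2693] y [ 0.9617 -0.2741  0.0015] z [ 0.0752  0.2586 -0.9631] tilt 15.6215423545262 F [-0.1638 -0.2247 -0.021 ] gap 0.0018360466638831028
```

View pics/top1.png

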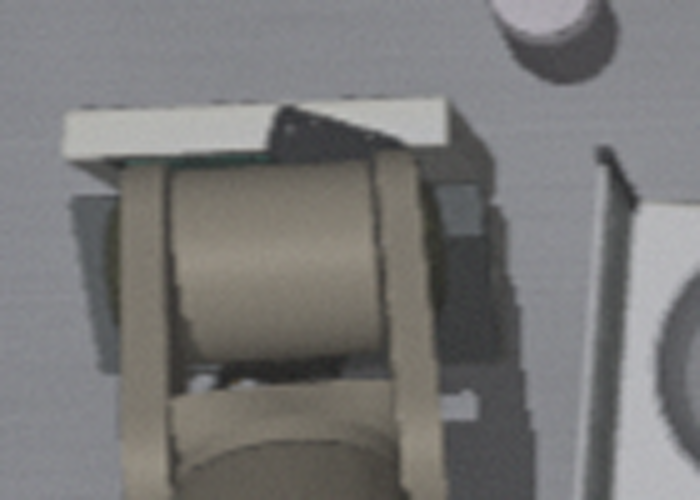

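View pics/side1.png

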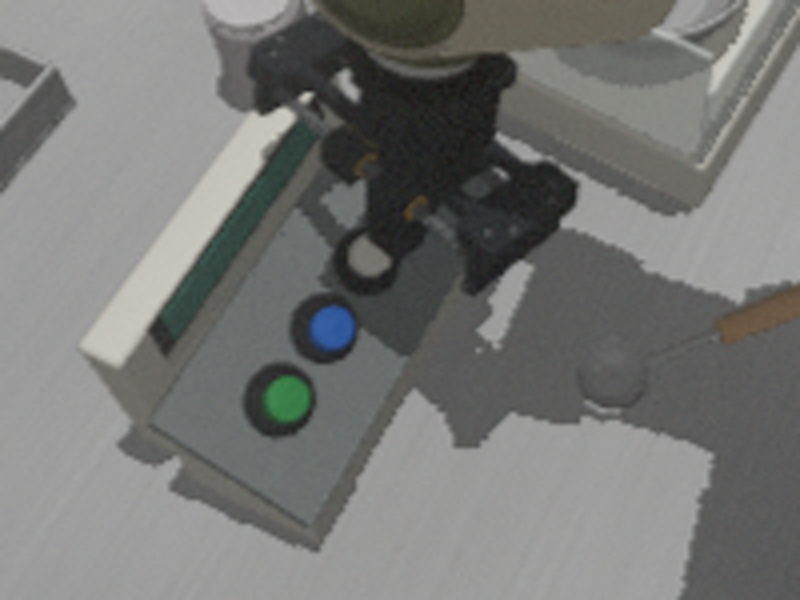

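The white key is clear below the fingertips. The wide gripper body would come close to the display housing, so I'll turn another 60° to put the jaws along y.

```bash
python3 -m creep '[[[0,0,0,1,0],[0,0,0,1,0],[0,0,0,1,0],[0,0,0,1,0],[0,0,0,1,0],[0,0,0,1,0],[0,0,0,1,0],[0,0,0,1,0],[0,0,0,1,0],[0,0,0,1,0],[0,0,0,1,0],[0,0,0,1,0]]]'; python3 st.py; python3 go.py .5365 .2795 .139 2
```

```text
time: 6.37
tool_pos: [0.5258, 0.2821, 0.1521]
ee_rot: [-2.865, -0.35, -0.162]
wrist_force: [-0.8, -0.8, 0.8]
finger_gap: 0.008
t 6.3667 q [0.2013 0.5044 1.4668 0.2781 1.0537 1.4047] p [0.5258 0.2821 0.1521]
x [0.9649 0.2226 0.1393] y [ 0.2504 -0.9397 -0.233 ] z [ 0.079   0.2597 -0.9625] tilt 15.750492954849115 F [-0.8258 -0.7702  0.7548] gap 0.007544397353878433
[0.13, 0.14, 0.21, 0.0] x 2
tool-axis worlddirs: push(.5,0,-.866) in tool: [0.362 0.327 0.873]
```

```bash
python3 -m creep '[[[0.13,0.14,0.21,0,0],[0.13,0.14,0.21,0,0],[0,0,0,0,0]]]'; for i in 1 2 3; do python3 -m creep '[[[0.036,0.033,0.087,0,0]]]'; done
```

```text
time: 6.62
tool_pos: [0.5361, 0.2783, 0.1357]
ee_rot: [-2.865, -0.358, -0.156]
wrist_force: [0.4, 0.5, 0.1]
finger_gap: 0.007
time: 6.7
tool_pos: [0.537, 0.2786, 0.1337]
ee_rot: [-2.865, -0.357, -0.156]
wrist_force: [-0.4, 0.1, 0.7]
finger_gap: 0.004
time: 6.78
tool_pos: [0.5382, 0.2786, 0.1309]
ee_rot: [-2.865, -0.357, -0.155]
wrist_force: [0.7, -0.2, -1.0]
finger_gap: 0.001
time: 6.87
tool_pos: [0.5395, 0.2786, 0.1281]
ee_rot: [-2.865, -0.356, -0.155]
wrist_force: [-0.5, 0.1, 0.3]
finger_gap: 0.008
```

```bash
for i in 1 2 3 4 5; do python3 -m creep '[[[0.024,0.022,0.058,0,0]]]' | grep -E "pos|force"; done
```

```text
tool_pos: [0.5404, 0.2786, 0.1263]
wrist_force: [-0.7, 1.8, 0.3]
tool_pos: [0.5413, 0.2786, 0.1246]
wrist_force: [-1.0, 0.1, 1.1]
tool_pos: [0.5423, 0.2786, 0.1231]
wrist_force: [-1.5, -0.3, 2.8]
tool_pos: [0.5433, 0.2786, 0.1215]
wrist_force: [-1.8, -0.2, 3.5]
tool_pos: [0.5442, 0.2786, 0.1198]
wrist_force: [-3.0, -1.1, 4.3]
```

```bash
for i in 1 2 3; do python3 -m creep '[[[0.016,0.015,0.039,0,0]]]' | grep -E "pos|force"; done
```

```text
tool_pos: [0.5449, 0.2786, 0.1186]
wrist_force: [-3.6, -1.3, 5.8]
tool_pos: [0.5455, 0.2786, 0.1176]
wrist_force: [-4.5, -0.6, 6.2]
tool_pos: [0.546, 0.2787, 0.1168]
wrist_force: [-9.7, -2.6, 16.7]
```

White bottomed at about 19 N after travelling about 8–9 mm. Now I'll let go and retreat.

```bash
python3 -m creep '[[[-0.1,-0.09,-0.25,0,0],[-0.2,-0.2,-0.5,0,0],[-0.3,-0.2,-0.8,0,0],[-0.2,0,-1,0,0],[-0.2,0,-1,0,0],[-0.2,0,-1,0,0]]]'; python3 st.py
python3 - <<'E'
from h import *
for n in ['side']:
    p,d=capture(n)
    cv2.imwrite('pics/side2.png',cv2.resize(p[200:350,100:300],None,fx=4,fy=4,interpolation=cv2.INTER_CUBIC))
E
python3 go.py -.15 -.55 .52 32
```

```text
time: 8.03
tool_pos: [0.4973, 0.2485, 0.2472]
ee_rot: [-2.865, -0.356, -0.154]
wrist_force: [0.6, -0.2, -0.1]
finger_gap: 0.004
t 8.0333 q [0.1479 0.3434 1.4312 0.2595 1.2625 1.4056] p [0.4973 0.2485 0.2472]
x [0.9647 0.2267 0.1344] y [ 0.2531 -0.9391 -0.2323] z [ 0.0735  0.2581 -0.9633] tilt 15.569037674591257 F [ 0.5743 -0.152  -0.0626] gap 0.004273655329567934
[-0.8, 0.54, -0.54, 0.0] x 32
tool-axis worlddirs: push(.5,0,-.866) in tool: [0.358 0.328 0.874]
```

View pics/side2.png

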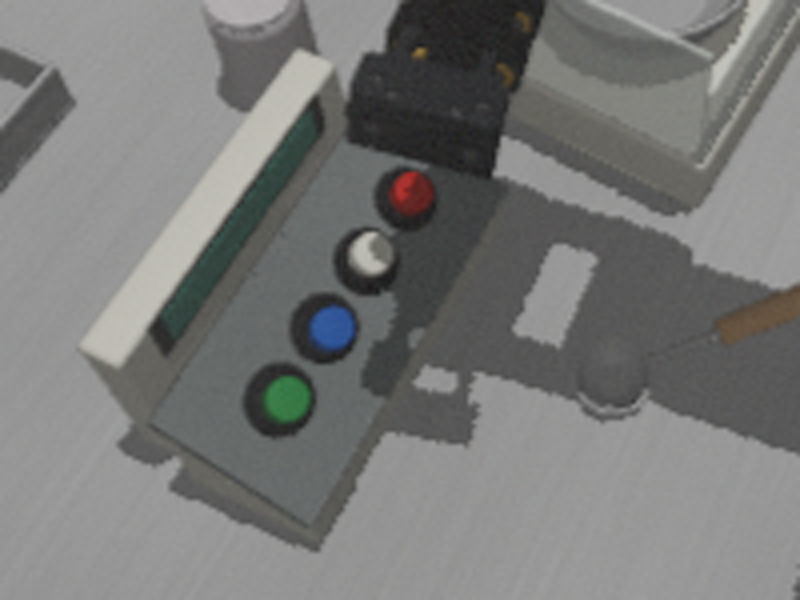

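The white key has sprung back up, at (372,250) in the crop. Next I'll swing to azimuth -106° to untilt.

```bash
python3 -m creep '[[[-0.8,0.54,-0.54,0,0],[-0.8,0.54,-0.54,0,0],[-0.8,0.54,-0.54,0,0],[-0.8,0.54,-0.54,0,0],[-0.8,0.54,-0.54,0,0],[-0.8,0.54,-0.54,0,0],[-0.8,0.54,-0.54,0,0],[-0.8,0.54,-0.54,0,0],[-0.8,0.54,-0.54,0,0],[-0.8,0.54,-0.54,0,0],[-0.8,0.54,-0.54,0,0],[-0.8,0.54,-0.54,0,0]]]' ;python3 st.py;  python3 go.py -.15 -.55 .52 20
```

```text
time: 9.08
tool_pos: [0.2536, -0.0497, 0.3498]
ee_rot: [-2.866, -0.356, -0.155]
wrist_force: [0.7, -0.6, 0.0]
finger_gap: 0.005
t 9.0833 q [-0.8953 -0.2312  1.7545  0.2256  1.7723  0.4564] p [ 0.2536 -0.0497  0.3498]
x [0.9645 0.2271 0.1352] y [ 0.2536 -0.9392 -0.2317] z [ 0.0744  0.2577 -0.9634] tilt 15.558056743018632 F [ 0.6543 -0.6169  0.0319] gap 0.0047268898560736666
[-0.8, 0.55, -0.54, 0.0] x 20
tool-axis worlddirs: push(.5,0,-.866) in tool: [0.365 0.327 0.871]
```

```bash
python3 -m creep '[[[-0.8,0.55,-0.54,0,0],[-0.8,0.55,-0.54,0,0],[-0.8,0.55,-0.54,0,0],[-0.8,0.55,-0.54,0,0],[-0.8,0.55,-0.54,0,0],[-0.8,0.55,-0.54,0,0],[-0.8,0.55,-0.54,0,0],[-0.8,0.55,-0.54,0,0],[-0.8,0.55,-0.54,0,0],[-0.8,0.55,-0.54,0,0],[-0.8,0.55,-0.54,0,0],[-0.8,0.55,-0.54,0,0]]]' ;python3 st.py
cat > push.py <<'E'
import sys
from h import *
# push.py az elev mag : tool components of a world push of mag units
az,el,m=[float(v) for v in sys.argv[1:4]]
a,e=np.radians([az,el]); u=np.array([np.cos(e)*np.cos(a),np.cos(e)*np.sin(a),np.sin(e)])
print((R.from_rotvec(manip.read_state()['ee_rot']).as_matrix().T@u*m).round(2))
E
python3 push.py -106 40 1.2
```

```text
time: 10.08
tool_pos: [0.0113, -0.3519, 0.452]
ee_rot: [-2.866, -0.355, -0.154]
wrist_force: [0.3, 0.2, -0.1]
finger_gap: 0.002
t 10.0833 q [-1.8744  0.0506  1.2283 -0.008   2.1343 -0.5531] p [ 0.0113 -0.3519  0.452 ]
x [0.9648 0.2261 0.1344] y [ 0.2524 -0.9393 -0.2323] z [ 0.0737  0.258  -0.9633] tilt 15.565450855997977 F [ 0.2596  0.1799 -0.0649] gap 0.0022337801675694
[-0.34  0.59 -0.99]
```

```bash
python3 -m creep '[[[-0.34,0.6,-1,0,0],[-0.34,0.6,-1,0,0],[-0.34,0.6,-1,0,0],[-0.34,0.6,-1,0,0],[-0.34,0.6,-1,0,0],[-0.34,0.6,-1,0,0],[-0.34,0.6,-1,0,0],[-0.34,0.6,-1,0,0],[-0.34,0.6,-1,0,0],[-0.34,0.6,-1,0,0]]]' ;python3 st.py; python3 push.py -106 35 1.2
```

```text
time: 10.92
tool_pos: [-0.0513, -0.5241, 0.5792]
ee_rot: [-2.908, -0.359, -0.146]
wrist_force: [-1.1, 0.1, 0.8]
finger_gap: 0.003
t 10.9167 q [-1.8932  0.4974  0.2213 -0.0004  2.6536 -0.5681] p [-0.0513 -0.5241  0.5792]
x [0.9656 0.2294 0.1228] y [ 0.25   -0.9489 -0.1928] z [ 0.0723  0.2169 -0.9735] tilt 13.215685492271364 F [-1.0997  0.0735  0.7572] gap 0.003335845586125074
[-0.39  0.7  -0.89]
```

```bash
python3 -m creep '[[[-0.4,0.8,-0.8,0,0],[-0.4,0.8,-0.8,0,0],[-0.4,0.8,-0.8,0,0],[-0.4,0.8,-0.8,0,0],[-0.4,0.8,-0.8,0,0],[-0.4,0.8,-0.8,0,0],[-0.4,0.8,-0.8,0,0],[-0.4,0.8,-0.8,0,0]]]' ;python3 st.py; python3 push.py -106 30 1.2
```

```text
time: 11.58
tool_pos: [-0.0844, -0.5858, 0.5328]
ee_rot: [-2.996, -0.365, -0.124]
wrist_force: [-0.1, 0.5, -0.2]
finger_gap: 0.008
t 11.5833 q [-1.9209  0.5697  0.2222  0.0304  2.4945 -0.5698] p [-0.0844 -0.5858  0.5328]
x [0.9675 0.234  0.0959] y [ 0.2439 -0.9636 -0.1096] z [ 0.0668  0.1294 -0.9893] tilt 8.374761332618693 F [-0.1067  0.4538 -0.2481] gap 0.00832699343669822
[-0.45  0.83 -0.74]
```

```bash
python3 push.py -120 35 1.25; python3 -m creep '[[[-0.65,0.75,-0.78,0,0],[-0.65,0.75,-0.78,0,0],[-0.65,0.75,-0.78,0,0],[-0.65,0.75,-0.78,0,0],[-0.65,0.75,-0.78,0,0],[-0.65,0.75,-0.78,0,0],[-0.65,0.75,-0.78,0,0],[-0.65,0.75,-0.78,0,0]]]' ;python3 st.py
```

```text
[-0.63  0.65 -0.86]
time: 12.25
tool_pos: [-0.1601, -0.6193, 0.5073]
ee_rot: [-3.109, -0.375, -0.074]
wrist_force: [-0.6, 0.3, 0.4]
finger_gap: 0.007
t 12.25 q [-2.021   0.6072  0.2223  0.0489  2.345  -0.6564] p [-0.1601 -0.6193  0.5073]
x [0.9703 0.2372 0.0483] y [ 0.2376 -0.9714 -0.0036] z [ 0.0461  0.015  -0.9988] tilt 2.7760345867520724 F [-0.5793  0.3159  0.371 ] gap 0.006808501144364088
```

```bash
python3 push.py -150 40 1.25; python3 -m creep '[[[-0.88,0.45,-0.78,0,0],[-0.88,0.45,-0.78,0,0],[-0.88,0.45,-0.78,0,0],[0,0,0,0,0]]]' ;python3 st.py;python3 go.py .49 -.36 .25 24
```

```text
[-0.88  0.27 -0.85]
time: 12.58
tool_pos: [-0.2106, -0.611, 0.51]
ee_rot: [3.088, 0.366, 0.047]
wrist_force: [-0.1, 0.3, 0.5]
finger_gap: 0.003
t 12.5833 q [-2.1006  0.6028  0.2222  0.0576  2.309  -0.727 ] p [-0.2106 -0.611   0.51  ]
x [0.9718 0.2343 0.026 ] y [ 0.2334 -0.9718  0.0344] z [ 0.0333 -0.0274 -0.9991] tilt 2.4722432159204524 F [-0.1261  0.2594  0.4725] gap 0.003311536683205627
[1.02, -0.12, 0.38, 0.0] x 24
tool-axis worlddirs: push(.5,0,-.866) in tool: [0.463 0.087 0.882]
```

```bash
python3 - <<'E'
from h import *
np.set_printoptions(precision=4,suppress=True)
d=np.load('top0.npy'); P=[]
for v in range(182,210):
    for u in range(350,385):
        if d[v,u]>0:
            w=pix2w('top',u,v,d[v,u])
            if .083<w[2]<.105: P.append(w)
P=np.array(P); print(len(P),P.mean(0)); r=cv2.minAreaRect((P[:,:2]*1000).astype(np.float32)); print(r)
ds=np.load('side0.npy'); Q=[]
for v in range(100,170):
    for u in range(270,330):
        if ds[v,u]>0:
            w=pix2w('side',u,v,ds[v,u])
            if .083<w[2]<.105 and np.hypot(w[0]-.508,w[1]+.334)<.05: Q.append(w)
Q=np.array(Q); print(len(Q),Q.mean(0),cv2.minAreaRect((Q[:,:2]*1000).astype(np.float32)))
E
python3 go.py .505 -.332 .2 24 -8.7
```

```text
128 [ 0.507  -0.3321  0.0906]
((507.4899597167969, -332.7422180175781), (49.7080078125, 21.21267318725586), 56.892189025878906)
[[1.05, -0.16, 0.45, -0.36], [1.05, -0.13, 0.45, -0.36], [1.05, -0.09, 0.45, -0.36], [1.06, -0.06, 0.45, -0.36], [1.06, -0.03, 0.45, -0.36], [1.06, 0.01, 0.45, -0.36], [1.06, 0.04, 0.45, -0.36], [1.05, 0.07, 0.45, -0.36], [1.05, 0.11, 0.45, -0.36], [1.05, 0.14, 0.45, -0.36], [1.04, 0.17, 0.45, -0.36], [1.04, 0.21, 0.45, -0.36], [1.03, 0.24, 0.45, -0.36], [1.02, 0.27, 0.45, -0.36], [1.01, 0.3, 0.45, -0.36], [1.0, 0.34, 0.45, -0.36], [0.99, 0.37, 0.45, -0.36], [0.98, 0.4, 0.45, -0.36], [0.97, 0.43, 0.45, -0.36], [0.95, 0.46, 0.45, -0.36], [0.94, 0.49, 0.45, -0.36], [0.92, 0.52, 0.45, -0.36], [0.9, 0.55, 0.45, -0.36], [0.89, 0.58, 0.45, -0.36]]
tool-axis worlddirs: push(.5,0,-.866) in tool: [0.463 0.087 0.882]Traceback (most recent call last):
  File "<stdin>", line 14, in <module>
  File "h.py", line 8, in pix2w
    K,Rm,t,_=cam(n); p=np.array([(u-K[0,2])/K[0,0]*d,(v-K[1,2])/K[1,1]*d,d]); return Rm.T@(p-t)
             ~~~^^^
  File "h.py", line 5, in cam
    m=camera_model(n); f=192/np.tan(np.radians(m['fov_y'])/2)
ValueError: time passes only in moves, steps and waits
```

```bash
python3 - <<'E'
s=open('h.py').read().replace("def cam(n):","import functools\n@functools.lru_cache(None)\ndef cam(n):"); open('h.py','w').write(s)
E
python3 -m creep '[[[1,-0.16,0.4,-0.4,1],[1,-0.13,0.4,-0.4,1],[1,-0.09,0.4,-0.4,1],[1,-0.06,0.4,-0.4,1],[1,-0.03,0.4,-0.4,1],[1,0.01,0.4,-0.4,1],[1,0.04,0.4,-0.4,1],[1,0.07,0.4,-0.4,1],[1,0.11,0.4,-0.4,1],[1,0.14,0.4,-0.4,1],[1,0.17,0.4,-0.4,1],[1,0.21,0.4,-0.4,1]]]'; python3 st.py; python3 go.py .505 -.332 .2 13 -4.3
```

```text
time: 13.58
tool_pos: [0.1311, -0.4703, 0.3736]
ee_rot: [2.937, 1.006, 0.037]
wrist_force: [-0.3, -0.3, 0.6]
finger_gap: 0.894
t 13.5833 q [-1.5581  0.1966  1.2492  0.0343  1.6684 -0.6433] p [ 0.1311 -0.4703  0.3736]
x [0.7899 0.6131 0.0107] y [ 0.6123 -0.7895  0.0424] z [ 0.0344 -0.0269 -0.999 ] tilt 2.5053436136752647 F [-0.2646 -0.2562  0.602 ] gap 0.8936304128115046
[[0.97, 0.29, 0.47, -0.33], [0.96, 0.32, 0.47, -0.33], [0.95, 0.34, 0.47, -0.33], [0.94, 0.37, 0.47, -0.33], [0.93, 0.4, 0.47, -0.33], [0.92, 0.42, 0.47, -0.33], [0.91, 0.45, 0.47, -0.33], [0.89, 0.48, 0.47, -0.33], [0.88, 0.5, 0.47, -0.33], [0.86, 0.53, 0.47, -0.33], [0.85, 0.55, 0.47, -0.33], [0.83, 0.58, 0.47, -0.33], [0.81, 0.6, 0.47, -0.33]]
tool-axis worlddirs: push(.5,0,-.866) in tool: [0.386 0.269 0.882]
```

```bash
python3 -m creep '[[[0.97,0.29,0.4,-0.3,1],[0.96,0.32,0.4,-0.3,1],[0.95,0.34,0.4,-0.3,1],[0.94,0.37,0.4,-0.3,1],[0.93,0.4,0.4,-0.3,1],[0.92,0.42,0.4,-0.3,1],[0.91,0.45,0.4,-0.3,1],[0.89,0.48,0.4,-0.3,1],[0.88,0.5,0.4,-0.3,1],[0.86,0.53,0.4,-0.3,1],[0.85,0.55,0.4,-0.3,1],[0,0,0,0,1]]]'; python3 st.py; python3 go.py .506 -.3325 .15 2
python3 - <<'E'
from h import *
M=R.from_rotvec(manip.read_state()['ee_rot']).as_matrix()
print(np.degrees(np.arctan2(M[1,1],M[0,1])))
E
```

```text
time: 14.58
tool_pos: [0.4504, -0.3557, 0.2473]
ee_rot: [2.761, 1.422, 0.03]
wrist_force: [0.4, -0.0, -0.7]
finger_gap: 1.0
t 14.5833 q [-0.8792  0.4188  1.2851  0.0114  1.3987 -0.2615] p [ 0.4504 -0.3557  0.2473]
x [0.5805 0.8143 0.0009] y [ 0.8136 -0.5801  0.0406] z [ 0.0336 -0.0229 -0.9992] tilt 2.327581270565782 F [ 0.3767 -0.0346 -0.747 ] gap 1.0000864171694999
[0.85, 0.46, 1.64, 0.0] x 2
tool-axis worlddirs: push(.5,0,-.866) in tool: [0.29  0.372 0.882]
-35.48862793043615
```

```bash
python3 go.py .507 -.3325 .14 4 -.5; python3 -m creep '[[[0.44,0.24,0.89,-0.2,1],[0.44,0.24,0.89,-0.2,1],[0.44,0.24,0.89,-0.1,1],[0.44,0.24,0.89,0,1],[0,0,0,0,1]]]'; python3 st.py; python3 go.py .507 -.3325 .078 3
```

```text
[[0.43, 0.24, 0.9, -0.12], [0.43, 0.24, 0.9, -0.12], [0.43, 0.24, 0.9, -0.12], [0.42, 0.25, 0.9, -0.12]]
tool-axis worlddirs: push(.5,0,-.866) in tool: [0.29  0.372 0.882]
time: 15.0
tool_pos: [0.5043, -0.3316, 0.1395]
ee_rot: [2.735, 1.479, 0.025]
wrist_force: [0.1, 0.9, -0.5]
finger_gap: 0.999
t 15.0 q [-0.78    0.5705  1.3524  0.0065  1.1835 -0.2027] p [ 0.5043 -0.3316  0.1395]
x [ 0.5477  0.8367 -0.0011] y [ 0.8362 -0.5473  0.0357] z [ 0.0293 -0.0204 -0.9994] tilt 2.044100492768503 F [ 0.0663  0.85   -0.5349] gap 0.9994923493063412
[0.01, 0.01, 0.68, 0.0] x 3
tool-axis worlddirs: push(.5,0,-.866) in tool: [0.275 0.387 0.88 ]
```

Run:
```python
from h import *
for n in ['top','side']:
    p,d=capture(n)
    c=p[110:250,290:430] if n=='top' else p[80:200,240:400]
    cv2.imwrite(f'pics/{n}3.png',cv2.resize(c,None,fx=4,fy=4,interpolation=cv2.INTER_CUBIC))
```

```text
(no output)
```

View pics/side3.png

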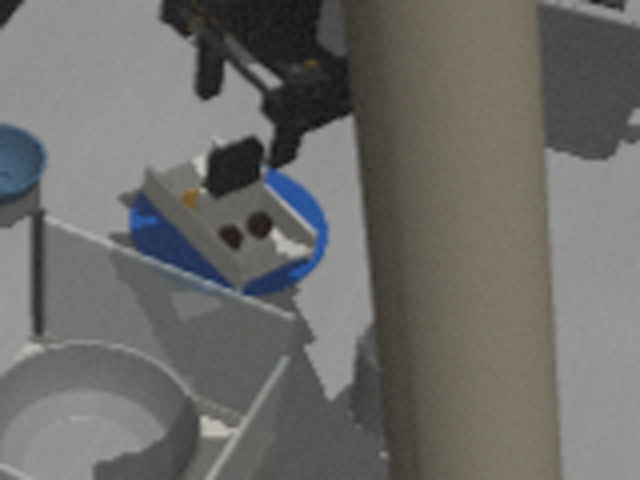

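The side view shows the open fingers straddling the handle, with tips near (208,90) and (285,155) and the handle at (235,165). Descending and gripping.

```bash
python3 -m creep '[[[0,0,0.68,0,1],[0,0,0.68,0,1],[0,0,0.68,0,1],[0,0,0,0,1]]]';  python3 st.py; python3 -m creep '[[[0,0,0,0,0],[0,0,0,0,0],[0,0,0,0,0],[0,0,0,0,0],[0,0,0,0,0],[0,0,0,0,0],[0,0,0,0,0],[0,0,0,0,0]]]'; python3 st.py
```

```text
time: 15.43
tool_pos: [0.505, -0.3358, 0.0818]
ee_rot: [2.733, 1.473, 0.026]
wrist_force: [-0.9, 0.5, -0.5]
finger_gap: 0.998
t 15.4333 q [-0.7839  0.643   1.4074  0.0063  1.0511 -0.2046] p [ 0.505  -0.3358  0.0818]
x [ 0.55    0.8352 -0.0027] y [ 0.8345 -0.5495  0.0403] z [ 0.0322 -0.0244 -0.9992] tilt 2.3175313258200725 F [-0.8934  0.4814 -0.4807] gap 0.9979719928954769
time: 16.1
tool_pos: [0.5063, -0.3355, 0.0829]
ee_rot: [2.73, 1.473, 0.028]
wrist_force: [-0.1, 0.5, -0.4]
finger_gap: 0.422
t 16.1 q [-0.782   0.642   1.4055  0.0065  1.0513 -0.204 ] p [ 0.5063 -0.3355  0.0829]
x [ 0.549   0.8358 -0.003 ] y [ 0.8351 -0.5484  0.043 ] z [ 0.0343 -0.0261 -0.9991] tilt 2.472453388174925 F [-0.0801  0.5416 -0.3934] gap 0.42178226357965154
```

```bash
python3 -m creep '[[[0,0,0,0,0],[0,0,0,0,0],[0,0,0,0,0],[0,0,0,0,0]]]'; python3 st.py
```

```text
time: 16.43
tool_pos: [0.5063, -0.3355, 0.083]
ee_rot: [2.73, 1.473, 0.028]
wrist_force: [-0.7, -0.1, 1.6]
finger_gap: 0.227
t 16.4333 q [-0.782   0.642   1.4053  0.0064  1.0516 -0.204 ] p [ 0.5063 -0.3355  0.083 ]
x [ 0.549   0.8358 -0.0031] y [ 0.8351 -0.5484  0.043 ] z [ 0.0342 -0.0261 -0.9991] tilt 2.4695767820616616 F [-0.7495 -0.1306  1.5996] gap 0.22652720035670645
```

Gripped: the opening is 20 mm. Lift about 30 mm, turn 95°, and set back down.

```bash
python3 -m creep '[[[0,0,-0.1,0,0],[0,0,-0.3,0,0],[0,0,-0.4,0,0],[0,0,-0.2,0,0],[0,0,0,0.4,0],[0,0,0,0.6,0],[0,0,0,0.8,0],[0,0,0,0.8,0],[0,0,0,0.8,0],[0,0,0,0.8,0],[0,0,0,0.8,0],[0,0,0,0.8,0]]]'; python3 st.py
python3 -m creep '[[[0,0,0,0.8,0],[0,0,0,0.8,0],[0,0,0,0.8,0],[0,0,0,0.8,0],[0,0,0,0.8,0],[0,0,0,0.8,0],[0,0,0,0.8,0],[0,0,0,0.8,0],[0,0,0,0.8,0],[0,0,0,0.8,0],[0,0,0,0.8,0],[0,0,0,0.8,0]]]'; python3 st.py
python3 -m creep '[[[0,0,0,0.8,0],[0,0,0,0.8,0],[0,0,0,0.8,0],[0,0,0,0.6,0],[0,0,0,0.4,0],[0,0,0,0.2,0],[0,0,0,0,0],[0,0,0,0,0]]]'; python3 st.py
python3 - <<'E'
from h import *
M=R.from_rotvec(manip.read_state()['ee_rot']).as_matrix()
print(np.degrees(np.arctan2(M[1,1],M[0,1])))
for n in ['top','side']:
    p,d=capture(n)
    c=p[110:250,290:430] if n=='top' else p[80:200,240:400]
    cv2.imwrite(f'pics/{n}4.png',cv2.resize(c,None,fx=4,fy=4,interpolation=cv2.INTER_CUBIC))
E
```

```text
time: 17.43
tool_pos: [0.5052, -0.3347, 0.113]
ee_rot: [3.019, 0.739, 0.042]
wrist_force: [0.8, 0.4, -3.2]
finger_gap: 0.227
t 17.4333 q [-0.7824  0.6025  1.38    0.0063  1.1167  0.3058] p [ 0.5052 -0.3347  0.113 ]
x [0.8867 0.462  0.0182] y [ 0.4611 -0.8865  0.0387] z [ 0.0341 -0.0259 -0.9991] tilt 2.454310225971005 F [ 0.7898  0.396  -3.2358] gap 0.22744901134958403
time: 18.43
tool_pos: [0.5052, -0.3346, 0.113]
ee_rot: [3.072, -0.555, 0.06]
wrist_force: [0.5, -0.3, -2.8]
finger_gap: 0.225
t 18.4333 q [-0.7823  0.6025  1.38    0.0063  1.1166  1.1436] p [ 0.5052 -0.3346  0.113 ]
x [ 0.936  -0.3496  0.0411] y [-0.3504 -0.9365  0.0124] z [ 0.0341 -0.026  -0.9991] tilt 2.457261656910773 F [ 0.5415 -0.2873 -2.8091] gap 0.22480946614364014
time: 19.1
tool_pos: [0.5052, -0.3347, 0.1129]
ee_rot: [2.955, -1.024, 0.064]
wrist_force: [-0.1, -0.0, -2.9]
finger_gap: 0.226
t 19.1 q [-0.7823  0.6027  1.38    0.0063  1.1164  1.4533] p [ 0.5052 -0.3347  0.1129]
x [ 0.7847 -0.6184  0.043 ] y [-0.619  -0.7854 -0.0007] z [ 0.0342 -0.0261 -0.9991] tilt 2.463646116434946 F [-0.1191 -0.0423 -2.9406] gap 0.22576720189671656
-128.24183115736065
```

View pics/side4.png

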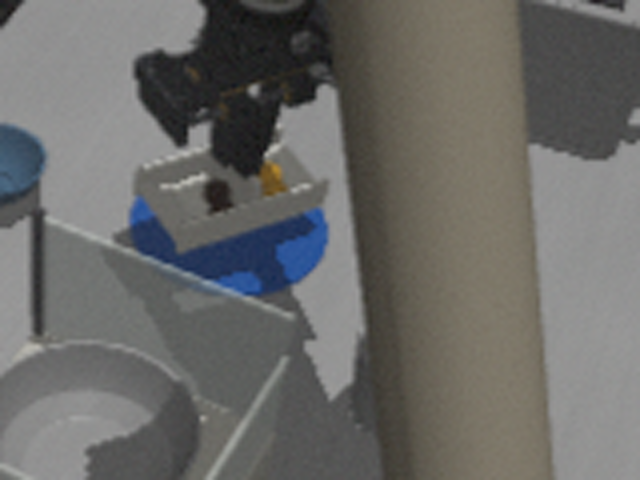

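```bash
python3 -m creep '[[[0,-0.09,0.3,0,0],[0,0,0.3,0,0],[0,0,0.2,0,0],[0,0,0.1,0,0],[0,0,0,0,0]]]'; for i in 1 2 3; do python3 -m creep '[[[0,0,0.05,0,0]]]'|grep -E "pos|force"; done
```

```text
time: 19.62
tool_pos: [0.5077, -0.3331, 0.0849]
ee_rot: [2.955, -1.026, 0.062]
wrist_force: [0.6, -0.3, -2.6]
finger_gap: 0.228
tool_pos: [0.508, -0.3335, 0.0843]
wrist_force: [2.3, 0.2, 2.0]
tool_pos: [0.5087, -0.3337, 0.0836]
wrist_force: [4.5, 0.8, 8.3]
tool_pos: [0.5094, -0.3342, 0.083]
wrist_force: [5.3, 0.5, 11.3]
```

```bash
python3 -m creep '[[[0,0,0,0,1],[0,0,0,0,1],[0,0,0,0,1],[0,0,0,0,1],[0,0,0,0,1],[0,0,0,0,1],[0,0,-0.8,0,1],[0,0,-1,0,1],[0,0,-1,0,1],[0,0,-1,0,1],[0,0,-1,0,1],[0,0,-1,0,1]]]'; python3 st.py; python3 -m creep '[[[0,0,-1,-1,1],[0,0,-1,-1,1],[0,0,-1,-1,1],[0,0,-1,-1,1],[0,0,-1,-1,1]]]';python3 push.py -39 35 1.2;python3 st.py
```

```text
time: 20.87
tool_pos: [0.5017, -0.3287, 0.2567]
ee_rot: [2.954, -1.026, 0.064]
wrist_force: [0.4, -0.7, -0.7]
finger_gap: 1.0
t 20.8667 q [-0.7792  0.4567  1.1937  0.0055  1.4486  1.4596] p [ 0.5017 -0.3287  0.2567]
x [ 0.784  -0.6192  0.0429] y [-0.6198 -0.7848 -0.0007] z [ 0.0341 -0.026  -0.9991] tilt 2.4565902362122207 F [ 0.4094 -0.657  -0.708 ] gap 0.999958563337368
time: 21.28
tool_pos: [0.4965, -0.3247, 0.4066]
ee_rot: [3.099, -0.355, 0.058]
wrist_force: [-0.4, 0.6, -0.3]
finger_gap: 0.998
[ 0.91  0.44 -0.65]
t 21.2833 q [-0.7806  0.3938  0.8766  0.0057  1.8285  1.0196] p [ 0.4965 -0.3247  0.4066]
x [ 0.9735 -0.2254  0.0392] y [-0.2262 -0.9739  0.0177] z [ 0.0342 -0.0261 -0.9991] tilt 2.463334928653707 F [-0.3772  0.5947 -0.3121] gap 0.9980862482019099
```

```bash
cat > pp.py <<'E'
import sys
from h import *
from go import plan
az,el,m,N,t=[float(v) for v in sys.argv[1:6]]; N=int(N)
a,e=np.radians([az,el]); u=np.array([np.cos(e)*np.cos(a),np.cos(e)*np.sin(a),np.sin(e)])
p=np.array(manip.read_state()['tool_pos']); r=plan(p+u*m*.03*N,N,t)
print(str([[round(min(1,max(-1,x)),1) for x in q] for q in r]).replace(' ',''))
E
python3 pp.py -39 35 1.2 12 -12
```

```text
[[0.9,0.4,-0.7,-1],[0.9,0.5,-0.7,-1],[0.8,0.6,-0.7,-1],[0.8,0.7,-0.7,-1],[0.7,0.7,-0.7,-1],[0.6,0.8,-0.7,-1],[0.6,0.8,-0.7,-1],[0.5,0.9,-0.7,-1],[0.4,0.9,-0.7,-1],[0.3,1.0,-0.7,-1],[0.2,1.0,-0.7,-1],[0.2,1,-0.7,-1]]
```

```bash
python3 -m creep '[[[0.9,0.4,-0.7,-1,1],[0.9,0.5,-0.7,-1,1],[0.8,0.6,-0.7,-1,1],[0.8,0.7,-0.7,-1,1],[0.7,0.7,-0.7,-1,1],[0.6,0.8,-0.7,-1,1],[0.6,0.8,-0.7,-1,1],[0.5,0.9,-0.7,-1,1],[0.4,0.9,-0.7,-1,1],[0.3,1,-0.7,-1,1],[0.2,1,-0.7,-1,1],[0.2,1,-0.7,-1,1]]]';python3 st.py; python3 pp.py -39 40 1.25 12 -12
```

```text
time: 22.28
tool_pos: [0.5688, -0.4163, 0.4944]
ee_rot: [2.742, 1.141, 0.154]
wrist_force: [-0.6, -0.6, 0.4]
finger_gap: 1.0
t 22.2833 q [-0.8111  0.6333  0.2227  0.0421  2.0917 -0.0045] p [ 0.5688 -0.4163  0.4944]
x [0.7023 0.7112 0.0309] y [ 0.6939 -0.6937  0.1932] z [ 0.1588 -0.1142 -0.9807] tilt 11.280649818007547 F [-0.6114 -0.5942  0.397 ] gap 1.0003029616123726
[[0.1,1,-0.6,-1],[0.0,1,-0.6,-1],[-0.1,1,-0.6,-1],[-0.2,1,-0.6,-1],[-0.3,1,-0.6,-1],[-0.3,1,-0.6,-1],[-0.4,1,-0.6,-1],[-0.5,1.0,-0.6,-1],[-0.6,0.9,-0.6,-1],[-0.7,0.8,-0.6,-1],[-0.8,0.8,-0.6,-1],[-0.8,0.7,-0.6,-1]]
```

```bash
python3 -m creep '[[[0.1,1,-0.6,-1,1],[0,1,-0.6,-1,1],[-0.1,1,-0.6,-1,1],[-0.2,1,-0.6,-1,1],[-0.3,1,-0.6,-1,1],[-0.3,1,-0.6,-1,1],[-0.4,1,-0.6,-1,1],[-0.5,1,-0.6,-1,1],[-0.6,0.9,-0.6,-1,1],[-0.7,0.8,-0.6,-1,1],[-0.8,0.8,-0.6,-1,1],[-0.8,0.7,-0.6,-1,1]]]';python3 st.py; python3 pp.py -42 40 1.25 12 -8
```

```text
time: 23.28
tool_pos: [0.57, -0.4374, 0.5469]
ee_rot: [1.652, 2.16, 0.011]
wrist_force: [-0.3, 0.4, 0.1]
finger_gap: 0.998
t 23.2833 q [-0.8463  0.5748  0.2228  0.0924  1.9283 -1.0605] p [ 0.57   -0.4374  0.5469]
x [-0.2062  0.9243 -0.3211] y [0.921  0.2942 0.2553] z [ 0.3305 -0.243  -0.912 ] tilt 24.219449765915538 F [-0.324   0.4041  0.0567] gap 0.9977479409116944
[[-1,0.7,-0.3,-0.7],[-1,0.6,-0.3,-0.7],[-1,0.6,-0.3,-0.7],[-1,0.5,-0.3,-0.7],[-1,0.4,-0.3,-0.7],[-1,0.4,-0.3,-0.7],[-1,0.3,-0.3,-0.7],[-1,0.2,-0.3,-0.7],[-1,0.1,-0.3,-0.7],[-1,0.1,-0.3,-0.7],[-1,0.0,-0.3,-0.7],[-1,-0.1,-0.3,-0.7]]
```

```bash
python3 -m creep '[[[-1,0.7,-0.4,-0.7,1],[-1,0.6,-0.4,-0.7,1],[-1,0.6,-0.4,-0.7,1],[-1,0.5,-0.4,-0.7,1],[-1,0.4,-0.4,-0.7,1],[-1,0.4,-0.4,-0.7,1],[-1,0.3,-0.4,-0.7,1],[-1,0.2,-0.4,-0.7,1],[-1,0.1,-0.4,-0.7,1],[-1,0.1,-0.4,-0.7,1],[-1,0,-0.4,-0.7,1],[-1,0,-0.4,0,1]]]';python3 st.py; python3 pp.py -45 40 1.25 7 0
```

```text
time: 24.28
tool_pos: [0.5733, -0.449, 0.6046]
ee_rot: [0.788, 2.389, -0.268]
wrist_force: [0.3, -0.6, -0.4]
finger_gap: 1.002
t 24.2833 q [-0.869   0.5214  0.2226  0.1381  1.7616 -1.7314] p [ 0.5733 -0.449   0.6046]
x [-0.642   0.4742 -0.6024] y [ 0.596   0.8029 -0.0032] z [ 0.4822 -0.3611 -0.7982] tilt 37.044961904875585 F [ 0.2982 -0.6245 -0.3533] gap 1.0019728762492683
[[-1,-0.1,-0.1,0.0],[-1,-0.1,-0.1,0.0],[-1,-0.1,-0.1,0.0],[-1,-0.1,-0.1,0.0],[-1,-0.1,-0.1,0.0],[-1,-0.1,-0.1,0.0],[-1,-0.1,-0.1,0.0]]
```

```bash
python3 -m creep '[[[-1,-0.2,-0.2,0,1],[-1,-0.2,-0.2,0,1],[-1,-0.2,-0.2,0,1],[-1,-0.2,-0.2,0,1],[-1,-0.2,-0.2,0,1],[-1,-0.2,-0.2,0,1],[-1,-0.2,-0.2,0,1],[-1,-0.2,-0.2,0,1]]]';python3 st.py
python3 - <<'E'
from h import *
np.set_printoptions(precision=4,suppress=True)
for n in ['top','side']:
    p,d=capture(n)
    c=p[110:250,290:430] if n=='top' else p[80:200,240:400]
    cv2.imwrite(f'pics/{n}5.png',cv2.resize(c,None,fx=4,fy=4,interpolation=cv2.INTER_CUBIC))
    P=[]
    for v in range(80,250):
        for u in range(240,430):
            if d[v,u]>0:
                w=pix2w(n,u,v,d[v,u])
                if .083<w[2]<.105 and np.hypot(w[0]-.508,w[1]+.334)<.05: P.append(w)
    P=np.array(P)
    if len(P)>5: print(n,len(P),P.mean(0),cv2.minAreaRect((P[:,:2]*1000).astype(np.float32)))
E
```

```text
time: 24.95
tool_pos: [0.5571, -0.4847, 0.6363]
ee_rot: [0.751, 2.259, -0.319]
wrist_force: [0.4, -0.6, -0.7]
finger_gap: 0.999
t 24.95 q [-0.9379  0.5017  0.2223  0.202   1.6523 -1.7694] p [ 0.5571 -0.4847  0.6363]
x [-0.5686  0.4214 -0.7065] y [ 0.6007  0.7995 -0.0066] z [ 0.562  -0.4281 -0.7077] tilt 44.950133907052674 F [ 0.352  -0.6345 -0.7049] gap 0.9988676114259732
top 122 [ 0.509  -0.3307  0.0907] ((509.1825256347656, -331.22222900390625), (19.7065372467041, 49.83344268798828), 51.77024841308594)
side 75 [ 0.5102 -0.331   0.0905] ((512.1504516601562, -333.6815490722656), (21.73224639892578, 50.662193298339844), 49.546077728271484)
```

View pics/top5.png

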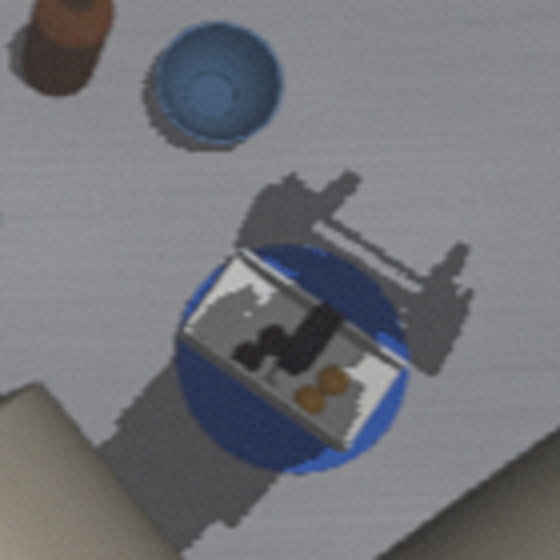

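View pics/side5.png

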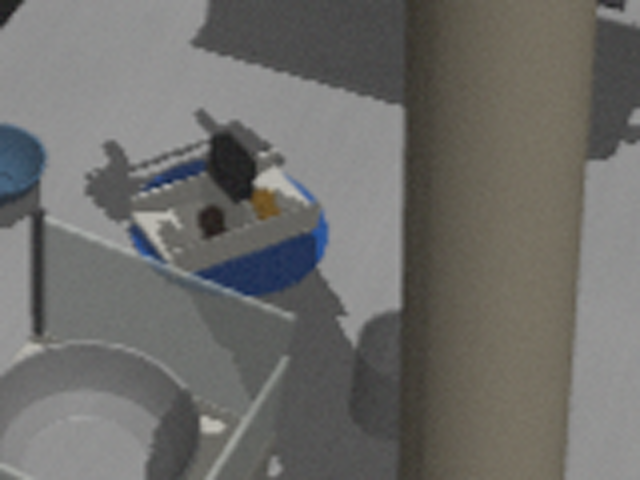

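Still upright on the mat, with gold at (320,390) and brown at (262,345) in the crop, and the tool is tilted 45°. I'll check clearances to the cup and the purple dish, then plan the pregrasp.

```bash
python3 - <<'E'
from h import *
np.set_printoptions(precision=3,suppress=True)
s=640/800*512/512
f=.64
for n,u,v,z in [('cup',498,412,.08),('purple handle',617,416,.09),('pur c1',566,408,.03),('pur c2',642,388,.03),('pur c3',656,428,.03),('pur c4',580,447,.03),('oil',486,160,.19),('blue',538,205,.04),('jar',381,210,.085),('can',311,198,.1)]:
    print(n,ray_z('top',u*f,v*f,z))
E
python3 go.py .44 -.279 .16 16
```

```text
cup [ 0.315 -0.181  0.08 ]
purple handle [ 0.303 -0.39   0.09 ]
pur c1 [ 0.318 -0.316  0.03 ]
pur c2 [ 0.351 -0.462  0.03 ]
pur c3 [ 0.277 -0.481  0.03 ]
pur c4 [ 0.246 -0.337  0.03 ]
oil [ 0.75  -0.168  0.19 ]
blue [ 0.714 -0.288  0.04 ]
jar [0.7   0.022 0.085]
can [0.723 0.153 0.1  ]
[1.02, 0.2, 0.38, 0.0] x 16
tool-axis worlddirs: push(.5,0,-.866) in tool: [0.328 0.307 0.893]
```

```bash
python3 -m creep '[[[1,0.2,0.38,0.3,1],[1,0.2,0.38,0,1],[1,0.2,0.38,0,1],[1,0.2,0.38,0,1],[1,0.2,0.38,0,1],[1,0.2,0.38,0,1],[1,0.2,0.38,0,1],[1,0.2,0.38,0,1],[1,0.2,0.38,0,1],[1,0.2,0.38,0,1],[1,0.2,0.38,0,1],[1,0.2,0.38,0,1]]]'; python3 st.py; python3 go.py .44 -.279 .16 5
```

```text
time: 26.05
tool_pos: [0.4789, -0.331, 0.2923]
ee_rot: [0.773, 2.251, -0.309]
wrist_force: [1.6, -1.3, -1.3]
finger_gap: 0.997
t 26.05 q [-0.8688  0.1955  1.6856  0.318   0.5107 -1.9952] p [ 0.4789 -0.331   0.2923]
x [-0.5571  0.4379 -0.7057] y [0.6118 0.791  0.0078] z [ 0.5616 -0.4273 -0.7085] tilt 44.88563540019075 F [ 1.5587 -1.3045 -1.2983] gap 0.9972473379188549
[0.92, 0.11, 0.33, 0.0] x 5
tool-axis worlddirs: push(.5,0,-.866) in tool: [0.333 0.299 0.894]
```

```bash
cat > fk2.py <<'E'
import numpy as np
from fk import D
from scipy.optimize import least_squares
off=.119
D2=[(q,[np.sqrt(p[0]**2+p[1]**2-off**2),p[2]]) for q,p in D]
for q,p in [([.4188,1.2851,1.3987],[.4504,-.3557,.2473]),([.5705,1.3524,1.1835],[.5043,-.3316,.1395]),([.642,1.4053,1.0516],[.5063,-.3355,.083]),([.6333,.2227,2.0917],[.5688,-.4163,.4944])]:
    D2.append((q,[np.sqrt(p[0]**2+p[1]**2-off**2),p[2]]))
def fk(P,q):
    h,L1,L2,t,e,r0=P; a,b,c=q; s=a+b
    return np.array([r0+L1*np.sin(a)+L2*np.sin(s)+e*np.cos(s)+t*np.sin(s+c), h+L1*np.cos(a)+L2*np.cos(s)-e*np.sin(s)+t*np.cos(s+c)])
s=least_squares(lambda P:np.concatenate([fk(P,q)-p for q,p in D2]),[.3,.4,.4,.2,0.,0.]); P=s.x
if __name__=='__main__':
    print(P,np.abs(s.fun).max())
    for tgt in ([.5056,-.3286,.0782],[.44,-.279,.16],[.59,0,.25],[.55,0,.2]):
      for tilt in (45,40,35):
        R=np.sqrt(tgt[0]**2+tgt[1]**2-off**2)
        r=least_squares(lambda q:np.r_[fk(P,q)-[R,tgt[2]],q.sum()-np.pi+np.radians(tilt)],[.5,1.5,.4]); print(tgt,tilt,r.x,r.cost)
E
python3 fk2.py
```

```text
[1.37256933e-01 5.36574062e-01 3.50780883e-01 2.31737748e-01
 1.03042245e-01 3.12307032e-05] 0.00017211838800446078
[0.5056, -0.3286, 0.0782] 45 [ 0.58755924  1.90535139 -0.13671614] 6.396151078475984e-22
[0.5056, -0.3286, 0.0782] 40 [0.57210523 1.85605813 0.01529759] 6.652815519921471e-24
[0.5056, -0.3286, 0.0782] 35 [0.56350827 1.80387246 0.16334668] 1.3824681678592534e-25
[0.44, -0.279, 0.16] 45 [ 0.32333575  2.04010776 -0.00724902] 4.944024600173544e-26
[0.44, -0.279, 0.16] 40 [0.31246697 1.98635035 0.14464363] 1.0141561901154307e-29
[0.44, -0.279, 0.16] 35 [0.30917445 1.93145205 0.29010092] 3.78799329286961e-17
[0.59, 0, 0.25] 45 [0.26301746 1.74367537 0.34950167] 1.7779568949000757e-28
[0.59, 0, 0.25] 40 [0.26852033 1.68672736 0.48821327] 8.752041964877804e-29
[0.59, 0, 0.25] 35 [0.27930607 1.62840338 0.62301797] 9.022596603465323e-30
[0.55, 0, 0.2] 45 [0.28135083 1.91473926 0.1601044 ] 1.9290114322982554e-30
[0.55, 0, 0.2] 40 [0.27891277 1.85992463 0.30462355] 1.319493123498583e-29
[0.55, 0, 0.2] 35 [0.28281559 1.80391477 0.44399706] 5.932249414701564e-30
```

The forearm/wrist limit (q5 ≥ 0.17) gets close for a radial tilt down at the mat. I'll check the exact wrist angle for nearby tilt azimuths before descending.

```bash
cat > ik.py <<'E'
import numpy as np
from fk2 import P,off
h,L1,L2,t,e,r0=P
B=np.hypot(L2,e); g=np.arctan2(e,L2) # forearm vector = B at angle s+g (from vertical)
def q5(tcp,al,az):
    al,az=np.radians([al,az]); a=np.array([np.sin(al)*np.cos(az),np.sin(al)*np.sin(az),-np.cos(al)])
    W=np.array(tcp)-t*a; rw=np.hypot(W[0],W[1]); q1=np.arctan2(W[1],W[0])-np.arcsin(off/rw)
    r=np.sqrt(rw**2-off**2); z=W[2]-h; d=np.hypot(r,z)
    c=(d*d-L1*L1-B*B)/(2*L1*B)
    if abs(c)>1: return None
    b=np.arccos(c); psi=np.arctan2(r,z); q2=psi-np.arctan2(B*np.sin(b),L1+B*np.cos(b)); s=q2+b-g
    f=np.array([np.sin(s)*np.cos(q1),np.sin(s)*np.sin(q1),np.cos(s)])
    x=np.array([np.cos(s)*np.cos(q1),np.cos(s)*np.sin(q1),-np.sin(s)]); y=np.cross(f,x)
    return np.arccos(f@a), np.arctan2(a@y,a@x), q1,q2,s-q2
if __name__=='__main__':
    np.set_printoptions(precision=3,suppress=True)
    print('now',np.array(q5([.4789,-.331,.2923],44.9,-37.3)))
    for al in (35,40,45):
      for az in (-50,-37,-30,-20,-10,0,10):
        o=[]
        for G in ([.509,-.3312,.076],[.5,0.014,.25]):
            a_=np.radians([al,az]); a=np.array([np.sin(a_[0])*np.cos(a_[1]),np.sin(a_[0])*np.sin(a_[1]),-np.cos(a_[0])])
            o.append(np.array(q5(np.array(G)-.006*a,al,az)))
        print(al,az,*o)
E
python3 ik.py
```

```text
now [ 0.504  0.33  -0.875  0.189  1.701]
35 -50 [ 0.197 -0.382 -0.745  0.564  1.788] [ 0.895 -0.598 -0.001  0.22   1.697]
35 -37 [ 0.198  0.505 -0.812  0.556  1.808] [ 0.742 -0.489 -0.059  0.175  1.759]
35 -30 [ 0.265  0.773 -0.848  0.556  1.808] [ 0.672 -0.391 -0.098  0.154  1.786]
35 -20 [ 0.387  0.908 -0.895  0.561  1.796] [ 0.601 -0.192 -0.16   0.129  1.818]
35 -10 [ 0.519  0.923 -0.935  0.57   1.77 ] [ 0.582  0.055 -0.227  0.112  1.838]
35 0 [ 0.652  0.892 -0.968  0.585  1.731] [ 0.62   0.291 -0.295  0.106  1.846]
35 10 [ 0.784  0.843 -0.991  0.605  1.682] [ 0.703  0.467 -0.358  0.109  1.842]
40 -50 [ 0.092 -1.172 -0.74   0.572  1.839] [ 0.852 -0.735  0.03   0.225  1.734]
40 -37 [ 0.113  1.359 -0.818  0.564  1.862] [ 0.665 -0.641 -0.035  0.174  1.804]
40 -30 [ 0.218  1.369 -0.86   0.564  1.863] [ 0.574 -0.535 -0.079  0.15   1.836]
40 -20 [ 0.366  1.288 -0.914  0.569  1.849] [ 0.476 -0.28  -0.151  0.121  1.872]
40 -10 [ 0.512  1.188 -0.96   0.58   1.819] [ 0.448  0.082 -0.23   0.102  1.896]
40 0 [ 0.655  1.087 -0.996  0.596  1.775] [ 0.505  0.416 -0.309  0.094  1.905]
40 10 [ 0.796  0.992 -1.022  0.616  1.718] [ 0.62   0.625 -0.383  0.098  1.9  ]
45 -50 [ 0.151 -2.442 -0.736  0.588  1.888] [ 0.824 -0.885  0.06   0.235  1.77 ]
45 -37 [ 0.181  2.368 -0.825  0.58   1.915] [ 0.605 -0.83  -0.01   0.178  1.849]
45 -30 [ 0.266  1.98  -0.871  0.58   1.915] [ 0.49  -0.738 -0.06   0.151  1.885]
45 -20 [ 0.402  1.66  -0.933  0.585  1.9  ] [ 0.352 -0.436 -0.141  0.119  1.927]
45 -10 [ 0.543  1.442 -0.985  0.595  1.866] [ 0.309  0.134 -0.232  0.097  1.953]
45 0 [ 0.684  1.272 -1.024  0.612  1.815] [ 0.399  0.618 -0.324  0.087  1.964]
45 10 [ 0.825  1.133 -1.051  0.633  1.752] [ 0.555  0.832 -0.409  0.092  1.959]
```

```bash
python3 go.py .5056 -.3286 .082 10;  python3 -m creep '[[[0.45,0.1,0.5,0,1],[0.45,0.1,0.5,0,1],[0.45,0.1,0.5,0,1],[0.45,0.1,0.5,0,1]]]'; python3 st.py; python3 go.py .5056 -.3286 .082 6
```

```text
[0.45, 0.06, 0.54, 0.0] x 10
tool-axis worlddirs: push(.5,0,-.866) in tool: [0.333 0.299 0.894]
time: 26.38
tool_pos: [0.4905, -0.3242, 0.2121]
ee_rot: [0.773, 2.251, -0.309]
wrist_force: [0.7, -0.0, -0.0]
finger_gap: 1.001
t 26.3833 q [-0.8366  0.3142  1.7992  0.4834  0.2847 -2.1589] p [ 0.4905 -0.3242  0.2121]
x [-0.5571  0.438  -0.7056] y [0.6119 0.7909 0.0079] z [ 0.5615 -0.4273 -0.7086] tilt 44.881281788944975 F [ 0.7478 -0.0439 -0.0238] gap 1.000582027823002
[0.45, 0.03, 0.57, 0.0] x 6
tool-axis worlddirs: push(.5,0,-.866) in tool: [0.333 0.299 0.894]
```

```bash
for i in 1 2; do python3 -m creep '[[[0.3,0.02,0.38,0,1],[0.3,0.02,0.38,0,1]]]' >/dev/null; python3 st.py|head -2; done
```

```text
t 26.55 q [-0.8318  0.3671  1.8288  0.6449  0.2135 -2.3229] p [ 0.494  -0.3251  0.183 ]
x [-0.5576  0.4383 -0.7049] y [0.6117 0.7911 0.008 ] z [ 0.5612 -0.4267 -0.7092] tilt 44.828203366539796 F [-0.3713  0.3736 -0.2739] gap 1.001903462288613
t 26.7167 q [-0.8345  0.4178  1.8462  0.8908  0.1742 -2.5752] p [ 0.4969 -0.3281  0.1571]
x [-0.5609  0.4406 -0.7009] y [0.6081 0.7938 0.0124] z [ 0.5618 -0.4193 -0.7131] tilt 44.51011334520456 F [-0.194  -1.1027  0.1182] gap 1.0016952850305798
```

The 45° grasp would run q6 out of range, while about 35° fits. I'll step sideways to where the arm plane lines up with the tilt and use the q5 limit to ease the tilt down to about 35°.

```bash
python3 go.py .475 -.225 .23 5
python3 - <<'E'
from ik import q5
for z in (.23,.16,.12,.1):
  for al in (45,40,37,35): print(z,al,[round(float(v),2) for v in q5([.475,-.225,z],al,-37)])
E
```

```text
[0.04, 0.46, -0.72, 0.0] x 5
tool-axis worlddirs: push(.5,0,-.866) in tool: [0.327 0.293 0.898]
0.23 45 [0.24, 0.11, -0.68, 0.19, 1.93]
0.23 40 [0.38, 0.06, -0.68, 0.19, 1.87]
0.23 37 [0.46, 0.05, -0.68, 0.19, 1.84]
0.23 35 [0.52, 0.04, -0.68, 0.2, 1.82]
0.16 45 [0.03, 1.68, -0.68, 0.33, 2.03]
0.16 40 [0.15, 0.15, -0.68, 0.32, 1.98]
0.16 37 [0.24, 0.09, -0.68, 0.31, 1.94]
0.16 35 [0.29, 0.07, -0.68, 0.31, 1.92]
0.12 45 [0.15, 2.96, -0.68, 0.42, 2.08]
0.12 40 [0.03, 1.05, -0.68, 0.4, 2.03]
0.12 37 [0.11, 0.2, -0.68, 0.4, 1.99]
0.12 35 [0.17, 0.12, -0.68, 0.39, 1.97]
0.1 45 [0.22, 3.02, -0.68, 0.47, 2.1]
0.1 40 [0.06, 2.75, -0.68, 0.45, 2.05]
0.1 37 [0.04, 0.5, -0.68, 0.44, 2.02]
0.1 35 [0.1, 0.19, -0.68, 0.44, 1.99]
```

```bash
python3 -m creep '[[[0.04,0.46,-0.72,0,1],[0.04,0.46,-0.72,0,1],[0.04,0.46,-0.72,0,1],[0.04,0.46,-0.72,0,1],[0.04,0.46,-0.72,0,1],[0,0,0,0,1]]]'>/dev/null; python3 st.py; python3 -m creep '[[[0.6,0,0.6,0,1],[0.6,0,0.6,0,1],[0.6,0,0.6,0,1]]]' >/dev/null; python3 st.py
```

```text
t 27.2167 q [-0.6811  0.188   1.9074  0.1112  0.2663 -1.6899] p [ 0.475  -0.2253  0.2332]
x [-0.5587  0.4376 -0.7045] y [0.6068 0.7947 0.0124] z [ 0.5653 -0.4206 -0.7096] tilt 44.79989227018349 F [ 0.4069 -0.2151 -0.0418] gap 1.0004651506887468
t 27.4667 q [-0.6903  0.292   1.9432  0.2308  0.1744 -1.8172] p [ 0.4802 -0.2326  0.1805]
x [-0.5827  0.4567 -0.6722] y [0.6048 0.7962 0.0167] z [ 0.5428 -0.3968 -0.7402] tilt 42.25289724355528 F [-0.1002  0.3555  0.2934] gap 0.9989006634933885
```

```bash
python3 -m creep '[[[0.55,0.1,0.6,0,1],[0.55,0.1,0.6,0,1],[0.55,0.1,0.6,0,1]]]' >/dev/null; python3 st.py;python3 -m creep '[[[0.5,0.1,0.6,0,1],[0.5,0.1,0.6,0,1]]]' >/dev/null; python3 st.py; python3 go.py .49 -.3 .17 5
```

```text
t 27.7167 q [-0.6692  0.3736  1.915   0.1853  0.1744 -1.7578] p [ 0.4964 -0.2336  0.1471]
x [-0.6118  0.4783 -0.6301] y [0.6016 0.7985 0.0221] z [ 0.5137 -0.3655 -0.7762] tilt 39.08498340853718 F [-0.403   0.4894  0.6179] gap 1.0000054308222337
t 27.8833 q [-0.65    0.4308  1.8913  0.1286  0.1744 -1.6877] p [ 0.5087 -0.2328  0.1238]
x [-0.6296  0.4909 -0.6022] y [0.6005 0.7993 0.0236] z [ 0.4929 -0.3467 -0.798 ] tilt 37.05890483130255 F [ 0.5021  0.3234 -0.1484] gap 0.9992171150859855
[-0.33, -0.43, -0.15, 0.0] x 5
tool-axis worlddirs: push(.5,0,-.866) in tool: [0.207 0.28  0.938]
```

```bash
python3 -m creep '[[[0.5,0.1,0.6,0,1],[0,0,0,0,1]]]' >/dev/null; python3 st.py; python3 go.py .5 -.325 .15 5
python3 - <<'E'
from ik import q5
for al in (38,37,36,35,34): print(al,[[round(float(v),2) for v in q5(p,al,-35)] for p in ([.5,-.325,.15],[.5056,-.3286,.085])])
E
```

```text
t 28.05 q [-0.6386  0.462   1.8786  0.0916  0.1746 -1.6429] p [ 0.5151 -0.2316  0.1106]
x [-0.6394  0.4972 -0.5865] y [0.6002 0.7995 0.0235] z [ 0.4806 -0.337  -0.8096] tilt 35.94150252327971 F [-1.3811 -0.7064 -0.1925] gap 1.0050821746375271
[-0.4, -0.55, -0.05, 0.0] x 5
tool-axis worlddirs: push(.5,0,-.866) in tool: [0.188 0.28  0.941]
38 [[0.3, 0.47, -0.83, 0.42, 1.8], [0.17, 0.93, -0.83, 0.55, 1.84]]
37 [[0.33, 0.42, -0.83, 0.42, 1.78], [0.18, 0.79, -0.83, 0.55, 1.83]]
36 [[0.35, 0.38, -0.83, 0.42, 1.77], [0.2, 0.67, -0.82, 0.55, 1.82]]
35 [[0.38, 0.34, -0.83, 0.42, 1.76], [0.22, 0.58, -0.82, 0.55, 1.81]]
34 [[0.4, 0.31, -0.82, 0.42, 1.75], [0.24, 0.5, -0.82, 0.55, 1.8]]
```

```bash
python3 -m creep '[[[-0.5,0,-0.7,0,1],[-0.5,0,-0.7,0,1]]]' >/dev/null; python3 go.py .5045 -.328 .15 4
```

```text
[-0.29, -0.69, 0.33, 0.0] x 4
tool-axis worlddirs: push(.5,0,-.866) in tool: [0.188 0.279 0.942]
```

```bash
python3 -m creep '[[[-0.29,-0.69,0.25,0.3,1],[-0.29,-0.69,0.25,0,1],[-0.29,-0.69,0.25,0,1],[-0.29,-0.69,0.25,0,1],[0,0,0,0,1]]]' >/dev/null; python3 st.py; python3 go.py .506 -.329 .083 4
python3 - <<'E'
from h import *
p,d=capture('side'); cv2.imwrite('pics/side6.png',cv2.resize(p[80:200,240:400],None,fx=4,fy=4,interpolation=cv2.INTER_CUBIC))
E
```

```text
t 28.6333 q [-0.8305  0.4149  1.7516  0.3527  0.374  -2.0098] p [ 0.4984 -0.3292  0.1581]
x [-0.6191  0.5177 -0.5905] y [0.6191 0.7844 0.0386] z [ 0.4831 -0.3417 -0.8061] tilt 36.28142280983841 F [-1.2613  0.548   0.4865] gap 1.0009859264667356
[0.33, 0.02, 0.53, 0.0] x 4
tool-axis worlddirs: push(.5,0,-.866) in tool: [0.202 0.276 0.94 ]
```

View pics/side6.png

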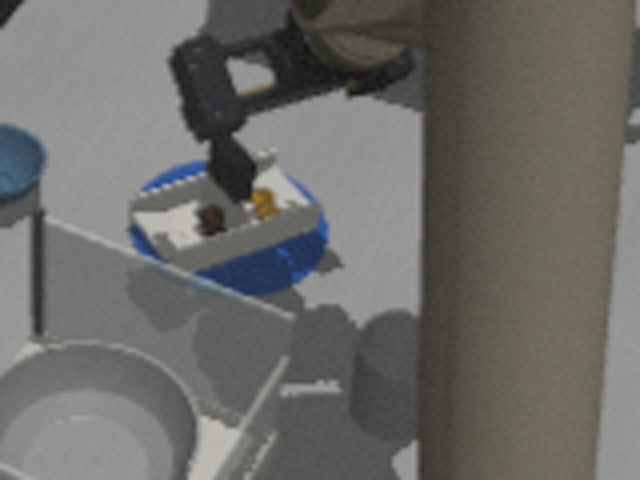

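```bash
python3 -m creep '[[[0.33,0.02,0.53,0,1],[0.33,0.02,0.53,0,1],[0.33,0.02,0.53,0,1],[0.33,0.02,0.53,0,1],[0,0,0,0,1]]]' >/dev/null; python3 st.py; python3 go.py .506 -.329 .083 1
```

```text
t 29.1 q [-0.8098  0.5558  1.8164  0.6534  0.1927 -2.3102] p [ 0.5058 -0.3228  0.0802]
x [-0.6243  0.5189 -0.5839] y [0.6164 0.7864 0.0398] z [ 0.4799 -0.3351 -0.8108] tilt 35.824352494288256 F [-0.4834 -0.1344 -1.1264] gap 1.0009153223282732
[-0.17, -0.16, -0.0, 0.0] x 1
tool-axis worlddirs: push(.5,0,-.866) in tool: [0.194 0.274 0.942]
```

```bash
python3 -m creep '[[[-0.1,-0.18,0,0,0.5],[0,0,0,0,0],[0,0,0,0,0],[0,0,0,0,0],[0,0,0,0,0],[0,0,0,0,0],[0,0,0,0,0],[0,0,0,0,0],[0,0,0,0,0],[0,0,0,0,0],[0,0,0,0,0],[0,0,0,0,0]]]' >/dev/null; python3 -m creep '[[[0,0,0,0,0]]]'; python3 st.py
```

```text
time: 30.18
tool_pos: [0.505, -0.3303, 0.0848]
ee_rot: [0.84, 2.382, -0.222]
wrist_force: [-1.2, 0.0, 0.5]
finger_gap: 0.224
t 30.1833 q [-0.822   0.5509  1.8067  0.6487  0.2046 -2.3141] p [ 0.505  -0.3303  0.0848]
x [-0.6219  0.5168 -0.5884] y [0.6168 0.7862 0.0386] z [ 0.4825 -0.3389 -0.8076] tilt 36.133502669979265 F [-1.25    0.0403  0.5426] gap 0.22397078140734972
```

Gripped again at a 36° tilt. Now I'll compute the pour geometry for the turn.

```bash
cat > pour.py <<'E'
from h import *
np.set_printoptions(precision=3,suppress=True)
p0=np.array([.505,-.3303,.0848]); M0=np.column_stack([[-.6219,.5168,-.5884],[.6168,.7862,.0386],[.4825,-.3389,-.8076]])
yaw=np.radians(-128.2); D0=R.from_euler('z',yaw).as_matrix(); o0=np.array([.509,-.3312,.004])
D_t=M0.T@D0; o_t=M0.T@(o0-p0)
pts={'lip':[.075,0,.016],'lip+y':[.075,.04,.016],'lip-y':[.075,-.04,.016],'wall+y':[.06,.04,.032],'und+y':[.041,.04,0],'und-y':[.041,-.04,0],'br+y':[-.075,.04,.016],'br-y':[-.075,-.04,.016],'cen':[0,0,0],'hand':[0,0,.068]}
def at(phi):
    M=M0@R.from_rotvec([0,0,np.radians(phi)]).as_matrix(); D=M@D_t
    out={k:M@o_t+D@np.array(v) for k,v in pts.items()}
    for sy in (1,-1):
        for sx in (1,-1):
            out[f'body{sx}{sy}']=M@np.array([sx*.0375,sy*.0935,-.039])
    return out,D
if __name__=='__main__':
    for phi in (0,30,45,60,75,85):
        o,D=at(phi); print('phi',phi,'e',D[:,0],'pitch',np.degrees(np.arcsin(-D[2,0])).round(1),'roll fz',D[2,1].round(2),'head',np.degrees(np.arctan2(D[1,0],D[0,0])).round(0))
        if phi in (30,60,75): print({k:v for k,v in o.items()})
E
python3 pour.py
```

```text
phi 0 e [-0.618 -0.786 -0.   ] pitch 0.0 roll fz 0.0 head -128.0
phi 30 e [-0.855 -0.429 -0.291] pitch 16.9 roll fz -0.08 head -153.0
{'lip': array([-0.047, -0.021, -0.083]), 'lip+y': array([-0.028, -0.057, -0.087]), 'lip-y': array([-0.065,  0.014, -0.08 ]), 'wall+y': array([-0.018, -0.053, -0.067]), 'und+y': array([ 0.005, -0.039, -0.092]), 'und-y': array([-0.033,  0.032, -0.086]), 'br+y': array([ 0.1  ,  0.008, -0.043]), 'br-y': array([ 0.063,  0.078, -0.037]), 'cen': array([ 0.021,  0.014, -0.077]), 'hand': array([ 0.006,  0.   , -0.012]), 'body11': array([0.052, 0.084, 0.044]), 'body-11': array([0.069, 0.021, 0.081]), 'body1-1': array([-0.106,  0.005, -0.018]), 'body-1-1': array([-0.089, -0.058,  0.019])}
phi 45 e [-0.891 -0.199 -0.409] pitch 24.1 roll fz -0.16 head -167.0
phi 60 e [-0.867  0.045 -0.497] pitch 29.8 roll fz -0.27 head 177.0
{'lip': array([-0.031,  0.018, -0.091]), 'lip+y': array([-0.027, -0.02 , -0.102]), 'lip-y': array([-0.036,  0.056, -0.08 ]), 'wall+y': array([-0.022, -0.026, -0.081]), 'und+y': array([ 0.01 , -0.017, -0.098]), 'und-y': array([ 0.002,  0.059, -0
[... 364 characters left out ...]
287 -0.55 ] pitch 33.3 roll fz -0.38 head 160.0
{'lip': array([-0.018,  0.035, -0.09 ]), 'lip+y': array([-0.021, -0.002, -0.105]), 'lip-y': array([-0.015,  0.072, -0.074]), 'wall+y': array([-0.019, -0.011, -0.085]), 'und+y': array([ 0.016, -0.008, -0.098]), 'und-y': array([ 0.021,  0.066, -0.068]), 'br+y': array([ 0.097, -0.045, -0.023]), 'br-y': array([0.103, 0.028, 0.008]), 'cen': array([ 0.051,  0.017, -0.06 ]), 'hand': array([ 0.009, -0.001, -0.01 ]), 'body11': array([0.069, 0.019, 0.081]), 'body-11': array([ 0.036, -0.048,  0.09 ]), 'body1-1': array([-0.074,  0.074, -0.027]), 'body-1-1': array([-0.106,  0.007, -0.018])}
phi 85 e [-0.7    0.439 -0.563] pitch 34.3 roll fz -0.47 head 148.0
```

```bash
python3 -m creep '[[[-0.12,0,-0.16,0,0],[-0.3,0,-0.4,0,0],[-0.45,0,-0.6,0,0],[-0.45,0,-0.6,0,0],[-0.3,0,-0.4,0,0],[0,0,0,0,0]]]'; python3 st.py; python3 go.py .63 -.13 .33 13
```

```text
time: 30.68
tool_pos: [0.5045, -0.3338, 0.1684]
ee_rot: [0.838, 2.378, -0.224]
wrist_force: [0.3, -0.7, -3.1]
finger_gap: 0.225
t 30.6833 q [-0.8283  0.4093  1.7197  0.3248  0.4084 -1.98  ] p [ 0.5045 -0.3338  0.1684]
x [-0.62    0.5154 -0.5916] y [0.6168 0.7862 0.0385] z [ 0.4849 -0.341  -0.8053] tilt 36.35785144072389 F [ 0.3108 -0.7143 -3.061 ] gap 0.22477233156196655
[-0.18, 0.63, -0.36, 0.0] x 13
tool-axis worlddirs: push(.5,0,-.866) in tool: [0.202 0.275 0.94 ]
```

```bash
python3 -m creep '[[[-0.06,0.2,-0.12,0,0],[-0.12,0.4,-0.24,0,0],[-0.18,0.63,-0.36,0,0],[-0.18,0.63,-0.36,0,0],[-0.18,0.63,-0.36,0,0],[-0.18,0.63,-0.36,0,0],[-0.18,0.63,-0.36,0,0],[-0.18,0.63,-0.36,0,0],[-0.18,0.63,-0.36,0,0],[-0.18,0.63,-0.36,0,0]]]'; python3 st.py; python3 go.py .63 .02 .32 11
python3 - <<'E'
from h import *
for n in ['top','side']:
    p,d=capture(n); cv2.imwrite(f'pics/{n}7.png',cv2.resize(p[60:260,180:440],None,fx=3,fy=3,interpolation=cv2.INTER_CUBIC))
E
```

```text
time: 31.52
tool_pos: [0.5917, -0.1912, 0.2777]
ee_rot: [0.84, 2.386, -0.22]
wrist_force: [0.1, -0.4, -3.3]
finger_gap: 0.221
t 31.5167 q [-0.473   0.3133  1.4898 -0.1225  0.7203 -1.3001] p [ 0.5917 -0.1912  0.2777]
x [-0.6241  0.5181 -0.5849] y [0.6164 0.7865 0.0389] z [ 0.4802 -0.3363 -0.8101] tilt 35.889742514806514 F [ 0.062  -0.3639 -3.2935] gap 0.2212613728238504
[0.18, 0.58, -0.26, 0.0] x 11
tool-axis worlddirs: push(.5,0,-.866) in tool: [0.195 0.274 0.942]
```

View pics/side7.png

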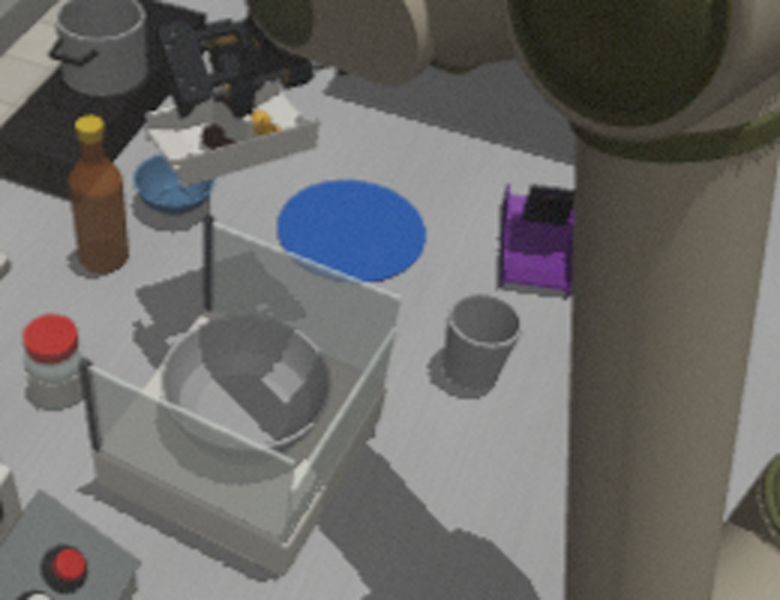

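```bash
python3 -m creep '[[[0.1,0.3,-0.13,0,0],[0.18,0.58,-0.26,0,0],[0.18,0.58,-0.26,0,0],[0.18,0.58,-0.26,0,0],[0.18,0.58,-0.26,0,0],[0.18,0.58,-0.26,0,0],[0.18,0.58,-0.2,0,0],[0.18,0.58,-0.2,0,0],[0.18,0.58,-0.2,0,0],[0.14,0.46,-0.15,0,0],[0.1,0.3,-0.1,0,0],[0,0,0,0,0]]]'; python3 st.py; python3 go.py .575 .02 .275 7 6
python3 - <<'E'
from h import *
p=cv2.imread('pics/top7.png'); hsv=cv2.cvtColor(p,cv2.COLOR_BGR2HSV); m=cv2.inRange(hsv,(105,140,70),(125,255,255))
n,l,st,c=cv2.connectedComponentsWithStats(m)
i=np.argsort(-st[1:,4])[:3]+1
for k in i: 
    q=c[k]/3+[180,60]-[1/3,1/3]; print(st[k],q,ray_z('top',*q,.004)[:2], ray_z('top',st[k][0]/3+180,q[1],.004)[:2],ray_z('top',(st[k][0]+st[k][2])/3+180,q[1],.004)[:2])
E
```

```text
time: 32.62
tool_pos: [0.631, -0.0062, 0.3081]
ee_rot: [0.838, 2.386, -0.221]
wrist_force: [0.1, -0.4, -2.2]
finger_gap: 0.227
t 32.6167 q [-0.0924  0.3398  1.3568 -0.375   0.9179 -0.8386] p [ 0.631  -0.0062  0.3081]
x [-0.6246  0.5164 -0.5859] y [0.6153 0.7874 0.038 ] z [ 0.4809 -0.3368 -0.8095] tilt 35.95230478962638 F [ 0.0789 -0.3864 -2.2186] gap 0.2273986099575204
[[0.32, -0.07, -0.04, 0.86], [0.32, -0.1, -0.04, 0.86], [0.31, -0.12, -0.04, 0.86], [0.3, -0.14, -0.04, 0.86], [0.29, -0.16, -0.04, 0.86], [0.27, -0.18, -0.04, 0.86], [0.26, -0.2, -0.04, 0.86]]
tool-axis worlddirs: push(.5,0,-.866) in tool: [0.195 0.275 0.941]
[  468   337   167   167 18770] [365.65530101 202.22770378] [ 0.49563532 -0.34655363] [ 0.49839253 -0.25525896] [ 0.49322293 -0.42643092]
```

```bash
python3 -m creep '[[[0.2,-0.05,-0.03,0.4,0],[0.32,-0.1,-0.04,0.7,0],[0.31,-0.12,-0.04,0.8,0],[0.3,-0.14,-0.04,0.8,0],[0.29,-0.16,-0.04,0.8,0],[0.27,-0.18,-0.04,0.8,0],[0.26,-0.2,-0.04,0.7,0],[0.15,-0.1,0,0.4,0],[0,0,0,0,0]]]'; python3 st.py; python3 go.py .543 .022 .236 6 3;python3 - <<'E'
from h import *
for n in ['top','side']:
    p,d=capture(n); cv2.imwrite(f'pics/{n}8.png',cv2.resize(p[100:300,150:410],None,fx=3,fy=3,interpolation=cv2.INTER_CUBIC))
E
```

```text
time: 33.37
tool_pos: [0.5718, 0.0158, 0.2737]
ee_rot: [1.368, 2.11, -0.032]
wrist_force: [-0.2, -0.3, -3.1]
finger_gap: 0.222
t 33.3667 q [-0.0554  0.2759  1.559  -0.4456  0.8071 -0.2471] p [0.5718 0.0158 0.2737]
x [-0.2745  0.8185 -0.5047] y [0.8335 0.4643 0.2996] z [ 0.4795 -0.3384 -0.8097] tilt 35.93810635657838 F [-0.2326 -0.2736 -3.1448] gap 0.22184108038114966
[[0.18, -0.18, 0.08, 0.5], [0.17, -0.19, 0.08, 0.5], [0.16, -0.19, 0.08, 0.5], [0.15, -0.2, 0.08, 0.5], [0.14, -0.21, 0.08, 0.5], [0.13, -0.21, 0.08, 0.5]]
tool-axis worlddirs: push(.5,0,-.866) in tool: [0.3   0.157 0.941]
```

View pics/side8.png

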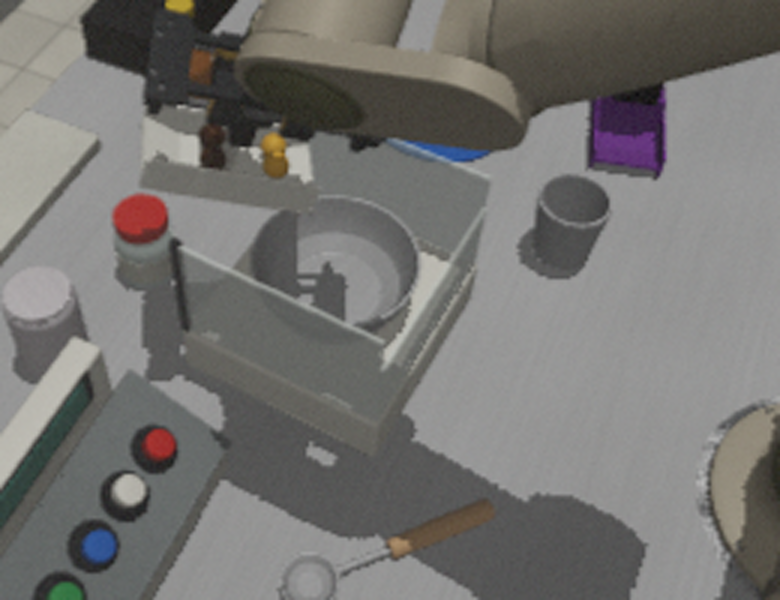

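View pics/top8.png

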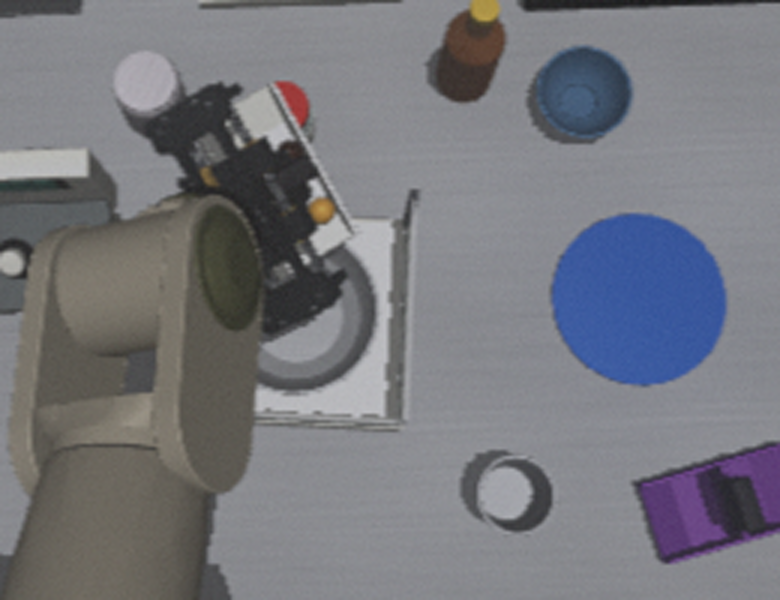

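```bash
python3 go.py .541 .02 .236 6
python3 - <<'E'
from h import *
p=cv2.imread('pics/top8.png'); hsv=cv2.cvtColor(p,cv2.COLOR_BGR2HSV); m=cv2.inRange(hsv,(105,140,70),(125,255,255))
n,l,st,c=cv2.connectedComponentsWithStats(m)
k=np.argmax(st[1:,4])+1; q=c[k]/3+[150,100]-[1/3,1/3]; print(st[k],q,ray_z('top',*q,.004)[:2])
E
python3 -m creep '[[[0.12,-0.12,0.05,0,0],[0.2,-0.18,0.08,0,0],[0.2,-0.18,0.08,0,0],[0.2,-0.18,0.08,0,0],[0.15,-0.15,0.06,0,0],[0.1,-0.1,0.05,0,0],[0,0,0,0,0]]]'; python3 st.py
```

```text
[0.18, -0.2, 0.08, 0.0] x 6
tool-axis worlddirs: push(.5,0,-.866) in tool: [0.301 0.156 0.941]
[  554   215   171   169 22468] [362.57140526 199.39243962] [ 0.50475938 -0.33773822]
time: 34.05
tool_pos: [0.5474, 0.0236, 0.2417]
ee_rot: [1.365, 2.11, -0.032]
wrist_force: [-0.7, 0.4, -3.6]
finger_gap: 0.225
t 34.05 q [-0.0405  0.2739  1.6688 -0.5071  0.7158 -0.1579] p [0.5474 0.0236 0.2417]
x [-0.2752  0.8175 -0.5059] y [0.8323 0.466  0.3003] z [ 0.4812 -0.3384 -0.8086] tilt 36.03615309132706 F [-0.692   0.3704 -3.5958] gap 0.22488088679403062
```

Nuts are still in place, and the lip is over the bowl, inside the open side. Now tipping by turning 45° more.

```bash
python3 -m creep '[[[0.05,-0.1,0,0.6,0],[0.05,-0.1,0,0.9,0],[0,0,0,0.9,0],[0,0,0,0.9,0],[0,0,0,0.9,0],[0,0,0,0.9,0],[0,0,0,0.9,0],[0,0,0,0.9,0],[0,0,0,0.9,0],[0,0,0,0.8,0],[0,0,0,0.5,0],[0,0,0,0,0]]]'; python3 st.py
python3 - <<'E'
from h import *
for n in ['top','side']:
    p,d=capture(n); cv2.imwrite(f'pics/{n}9.png',cv2.resize(p[100:300,150:410],None,fx=3,fy=3,interpolation=cv2.INTER_CUBIC))
E
```

```text
time: 35.05
tool_pos: [0.5427, 0.0232, 0.2397]
ee_rot: [2.095, 1.428, 0.293]
wrist_force: [-0.4, 0.1, -2.5]
finger_gap: 0.221
t 35.05 q [-0.0419  0.2684  1.6853 -0.5141  0.7035  0.6465] p [0.5427 0.0232 0.2397]
x [ 0.4025  0.9049 -0.1386] y [ 0.7775 -0.258   0.5736] z [ 0.4833 -0.3386 -0.8073] tilt 36.16337115317828 F [-0.4291  0.077  -2.5228] gap 0.2209400700828684
```

View pics/side9.png

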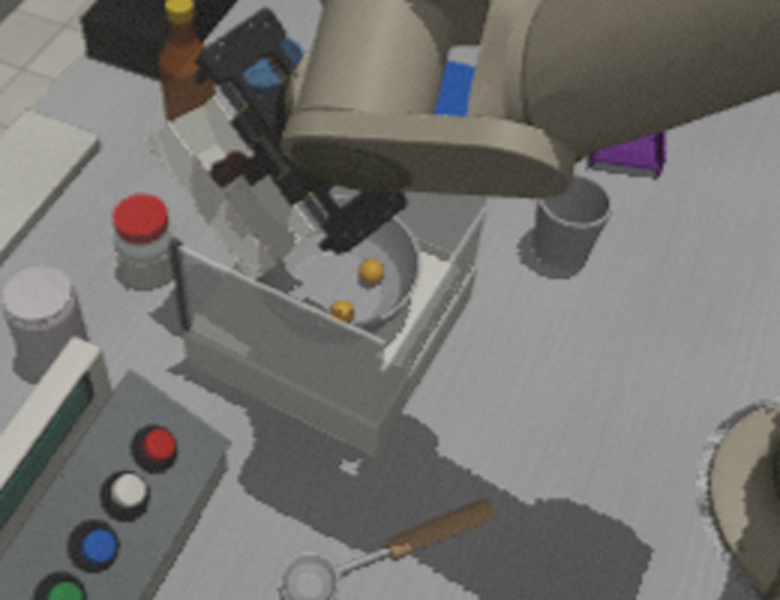

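Both golden nuts are in the bowl, at (372,271) and (343,312). The brown ones are held at the divider, at (228,165). Turning back level.

```bash
python3 -m creep '[[[0,0,0,-0.4,0],[0,0,0,-0.7,0],[0,0,0,-0.9,0],[0,0,0,-0.9,0],[0,0,0,-0.9,0],[0,0,0,-0.9,0],[0,0,0,-0.9,0],[0,0,0,-0.9,0],[0,0,0,-0.9,0],[0,0,0,-0.8,0],[0,0,0,-0.8,0],[0,0,0,-0.7,0]]]'; python3 st.py; python3 pour.py | grep xx
python3 - <<'E'
from h import *
from pour import M0
M=R.from_rotvec(manip.read_state()['ee_rot']).as_matrix()
print('phi',np.degrees(R.from_matrix(M0.T@M).as_rotvec()))
E
python3 go.py .62 0.0 .32 8 -5.3
```

```text
time: 36.15
tool_pos: [0.5425, 0.0232, 0.2395]
ee_rot: [1.304, 2.146, -0.054]
wrist_force: [2.2, -1.2, -2.0]
finger_gap: 0.22
t 36.15 q [-0.0419  0.2684  1.6856 -0.5141  0.7034 -0.2063] p [0.5425 0.0232 0.2395]
x [-0.321   0.7896 -0.523 ] y [0.8147 0.5118 0.2726] z [ 0.4829 -0.3386 -0.8075] tilt 36.14363153540166 F [ 2.1817 -1.1654 -1.9563] gap 0.21971811874640135
phi [-0.031 -0.003 23.738]
[[-0.36, 0.3, -0.08, -0.66], [-0.37, 0.28, -0.08, -0.66], [-0.39, 0.26, -0.08, -0.66], [-0.4, 0.24, -0.08, -0.66], [-0.42, 0.22, -0.08, -0.66], [-0.43, 0.19, -0.08, -0.66], [-0.44, 0.17, -0.08, -0.66], [-0.45, 0.14, -0.08, -0.66]]
tool-axis worlddirs: push(.5,0,-.866) in tool: [0.292 0.171 0.941]
```

```bash
python3 -m creep '[[[-0.2,0.15,-0.05,-0.6,0],[-0.37,0.28,-0.08,-0.6,0],[-0.39,0.26,-0.08,-0.6,0],[-0.4,0.24,-0.08,-0.6,0],[-0.42,0.22,-0.08,-0.6,0],[-0.43,0.19,-0.08,-0.6,0],[-0.44,0.17,-0.08,-0.5,0],[-0.3,0.1,-0.05,-0.2,0],[0,0,0,0,0]]]'; python3 st.py;  python3 - <<'E'
from h import *
from pour import M0
M=R.from_rotvec(manip.read_state()['ee_rot']).as_matrix()
print('phi',np.degrees(R.from_matrix(M0.T@M).as_rotvec()))
E
python3 go.py .6 -.19 .3 10
```

```text
time: 36.9
tool_pos: [0.6126, -0.0009, 0.3135]
ee_rot: [0.889, 2.359, -0.204]
wrist_force: [-0.2, 0.1, -3.0]
finger_gap: 0.225
t 36.9 q [-0.0843  0.3041  1.3967 -0.3851  0.9122 -0.7796] p [ 0.6126 -0.0009  0.3135]
x [-0.5935  0.5494 -0.5882] y [0.6423 0.7637 0.0652] z [ 0.485  -0.3391 -0.8061] tilt 36.283397917967115 F [-0.2242  0.058  -3.044 ] gap 0.22541722195833833
phi [-0.084 -0.144  2.474]
[-0.29, -0.51, 0.23, 0.0] x 10
tool-axis worlddirs: push(.5,0,-.866) in tool: [0.213 0.265 0.941]
```

```bash
python3 -m creep '[[[-0.15,-0.25,0.1,-0.2,0],[-0.29,-0.51,0.22,-0.2,0],[-0.29,-0.55,0.22,-0.1,0],[-0.29,-0.55,0.22,0,0],[-0.29,-0.55,0.22,0,0],[-0.29,-0.55,0.22,0,0],[-0.29,-0.55,0.22,0,0],[-0.29,-0.55,0.23,0,0],[-0.29,-0.55,0.23,0,0],[-0.29,-0.55,0.23,0,0],[-0.2,-0.55,0.25,0,0]]]'; python3 st.py; python3 go.py .503 -.332 .15 11;python3 - <<'E'
from h import *
for n in ['top','side']:
    p,d=capture(n); cv2.imwrite(f'pics/{n}10.png',cv2.resize(p[60:260,180:440],None,fx=3,fy=3,interpolation=cv2.INTER_CUBIC))
E
```

```text
time: 37.82
tool_pos: [0.5938, -0.2057, 0.2994]
ee_rot: [0.84, 2.382, -0.222]
wrist_force: [0.5, -0.5, -2.2]
finger_gap: 0.227
t 37.8167 q [-0.4969  0.3029  1.4397 -0.0972  0.7743 -1.3422] p [ 0.5938 -0.2057  0.2994]
x [-0.622  0.517 -0.588] y [0.6169 0.7861 0.0386] z [ 0.4822 -0.3387 -0.8079] tilt 36.1081388857473 F [ 0.4873 -0.4864 -2.2372] gap 0.2271014022244712
[0.24, -0.49, 0.36, 0.0] x 11
tool-axis worlddirs: push(.5,0,-.866) in tool: [0.198 0.275 0.941]
```

View pics/side10.png

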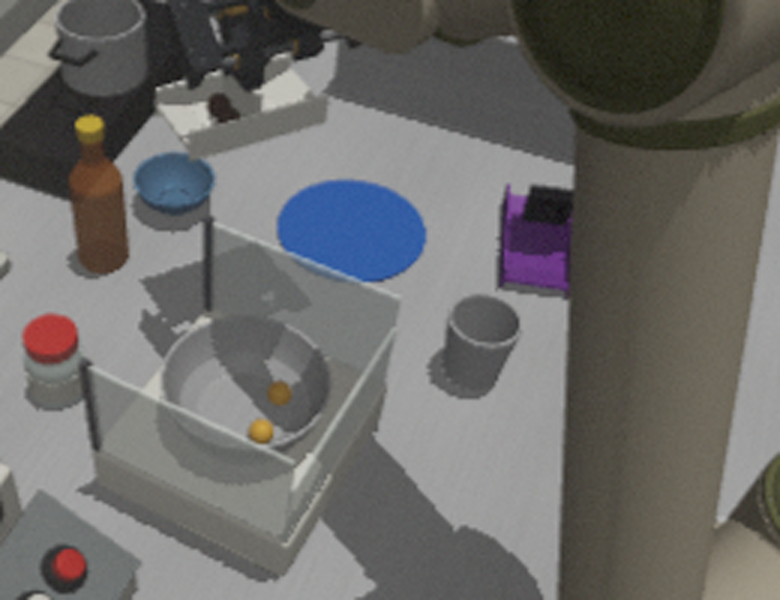

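Two gold nuts in the bowl, brown in the dish at (222,107). Setting it down on the mat.

```bash
python3 -m creep '[[[0.15,-0.3,0.22,0,0],[0.24,-0.49,0.36,0,0],[0.24,-0.49,0.36,0,0],[0.24,-0.49,0.36,0,0],[0.24,-0.49,0.36,0,0],[0.24,-0.49,0.36,0,0],[0.24,-0.49,0.36,0,0],[0.24,-0.49,0.36,0,0],[0.24,-0.49,0.36,0,0],[0.2,-0.4,0.3,0,0],[0.1,-0.2,0.2,0,0],[0,0,0,0,0]]]'; python3 st.py; python3 go.py .5025 -.334 .09 5
```

```text
time: 38.92
tool_pos: [0.5121, -0.318, 0.1633]
ee_rot: [0.842, 2.385, -0.22]
wrist_force: [0.2, 0.9, -3.0]
finger_gap: 0.223
t 38.9167 q [-0.7921  0.4147  1.7263  0.2772  0.395  -1.9072] p [ 0.5121 -0.318   0.1633]
x [-0.623   0.5189 -0.5854] y [0.6174 0.7857 0.0393] z [ 0.4803 -0.3369 -0.8098] tilt 35.92324027400241 F [ 0.1651  0.871  -2.958 ] gap 0.22263887696687057
[0.27, -0.14, 0.4, 0.0] x 5
tool-axis worlddirs: push(.5,0,-.866) in tool: [0.195 0.275 0.941]
```

```bash
python3 -m creep '[[[0.27,-0.14,0.4,0,0],[0.27,-0.14,0.4,0,0],[0.27,-0.14,0.4,0,0],[0.27,-0.14,0.4,0,0],[0.2,-0.1,0.3,0,0],[0,0,0,0,0]]]'; python3 st.py; python3 go.py .5025 -.334 .086 1
```

```text
time: 39.42
tool_pos: [0.5042, -0.3323, 0.0941]
ee_rot: [0.84, 2.385, -0.22]
wrist_force: [0.2, -0.5, -3.3]
finger_gap: 0.223
t 39.4167 q [-0.8267  0.5338  1.796   0.5804  0.2326 -2.2475] p [ 0.5042 -0.3323  0.0941]
x [-0.6233  0.5181 -0.5857] y [0.6163 0.7865 0.0398] z [ 0.4813 -0.3362 -0.8095] tilt 35.95088786955699 F [ 0.2414 -0.4726 -3.3102] gap 0.22302638465374025
[0.16, -0.09, 0.21, 0.0] x 1
tool-axis worlddirs: push(.5,0,-.866) in tool: [0.196 0.274 0.942]
```

```bash
python3 -m creep '[[[0.16,-0.08,0.2,0,0]]]'|grep -E "pos|force"; for i in 1 2 3; do python3 -m creep '[[[0.04,0,0.05,0,0]]]'|grep -E "pos|force"; done
```

```text
tool_pos: [0.5038, -0.3342, 0.0893]
wrist_force: [0.4, -0.0, -2.0]
tool_pos: [0.5032, -0.3341, 0.0864]
wrist_force: [1.3, 2.5, 4.1]
tool_pos: [0.5037, -0.3342, 0.0857]
wrist_force: [0.7, 6.7, 11.5]
tool_pos: [0.5042, -0.3342, 0.0848]
wrist_force: [0.5, 10.8, 18.5]
```

```bash
python3 -m creep '[[[-0.04,0,-0.05,0,0],[0,0,0,0,1],[0,0,0,0,1],[0,0,0,0,1],[0,0,0,0,1],[0,0,0,0,1],[0,0,0,0,1],[-0.1,0,-0.5,0,1],[-0.2,0,-1,0,1],[-0.2,0,-1,0,1],[-0.4,0,-1,0,1],[-0.4,0,-1,0,1]]]'; python3 st.py
python3 - <<'E'
from h import *
np.set_printoptions(precision=4,suppress=True)
for n in ['top','side']:
    p,d=capture(n)
    c=p[110:250,290:430] if n=='top' else p[80:200,240:400]
    cv2.imwrite(f'pics/{n}11.png',cv2.resize(c,None,fx=4,fy=4,interpolation=cv2.INTER_CUBIC))
    P=[]
    for v in range(80,250):
        for u in range(240,430):
            if d[v,u]>0:
                w=pix2w(n,u,v,d[v,u])
                if .083<w[2]<.1 and np.hypot(w[0]-.508,w[1]+.334)<.04: P.append(w)
    P=np.array(P)
    if len(P)>5: print(n,len(P),P.mean(0),cv2.minAreaRect((P[:,:2]*1000).astype(np.float32)))
E
```

```text
time: 40.75
tool_pos: [0.4609, -0.3086, 0.217]
ee_rot: [0.841, 2.383, -0.222]
wrist_force: [-0.1, -0.2, 0.8]
finger_gap: 0.995
t 40.75 q [-0.8648  0.2613  1.7765  0.3048  0.5098 -1.9781] p [ 0.4609 -0.3086  0.217 ]
x [-0.6222  0.518  -0.587 ] y [0.6176 0.7856 0.0386] z [ 0.4811 -0.3385 -0.8087] tilt 36.03427387445595 F [-0.1013 -0.1507  0.7552] gap 0.9954451249887879
top 99 [ 0.512  -0.3365  0.0912] ((509.2649230957031, -334.7107238769531), (19.410200119018555, 49.90781021118164), 51.027740478515625)
side 75 [ 0.5091 -0.3335  0.091 ] ((509.2001037597656, -335.94189453125), (21.60079574584961, 49.35488510131836), 52.90817642211914)
```

View pics/side11.png

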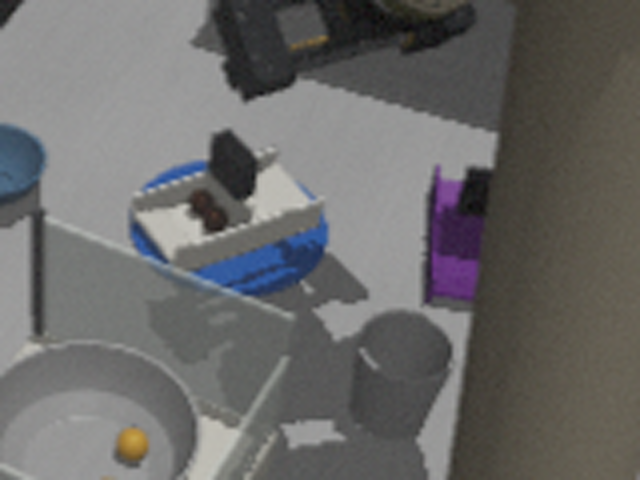

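View pics/top11.png

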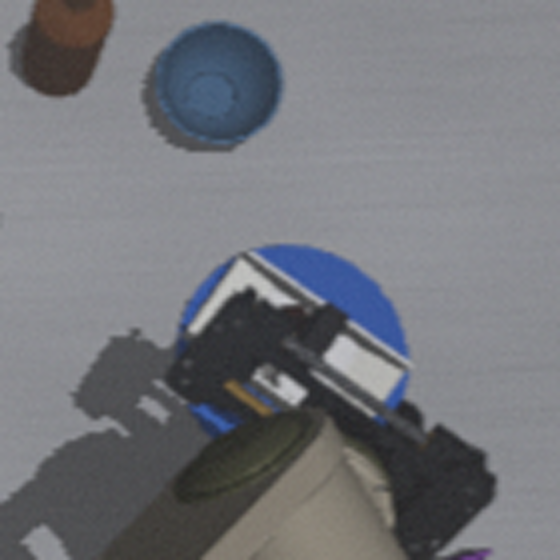

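The dish is upright on the mat with the brown nuts in their half. Handle centre is (0.509,-0.335), against about (0.5075,-0.333) at the start. Now blue and green.

```bash
python3 go.py .45 -.15 .32 6; python3 -m creep '[[[0.2,0.6,-0.8,0,0],[0.2,0.7,-0.8,0,0],[0.2,0.7,-0.8,0,0],[0.2,0.7,-0.8,0,0],[0.2,0.7,-0.8,0,0]]]'; python3 st.py; python3 go.py .505 .3344 .24 16 11
```

```text
[0.17, 0.68, -0.78, 0.0] x 6
tool-axis worlddirs: push(.5,0,-.866) in tool: [0.206 0.276 0.939]
time: 41.27
tool_pos: [0.4477, -0.1716, 0.2991]
ee_rot: [0.841, 2.383, -0.222]
wrist_force: [0.9, 0.8, 0.6]
finger_gap: 0.646
t 41.2667 q [-0.6141  0.0325  1.7857  0.0016  0.6942 -1.507 ] p [ 0.4477 -0.1716  0.2991]
x [-0.622   0.518  -0.5871] y [0.6174 0.7857 0.0391] z [ 0.4815 -0.3382 -0.8085] tilt 36.04696821915503 F [0.8925 0.7537 0.5509] gap 0.64567875752239
[[0.54, 0.9, -0.2, 0.69], [0.6, 0.86, -0.2, 0.69], [0.65, 0.83, -0.2, 0.69], [0.7, 0.79, -0.2, 0.69], [0.74, 0.74, -0.2, 0.69], [0.78, 0.7, -0.2, 0.69], [0.83, 0.65, -0.2, 0.69], [0.86, 0.6, -0.2, 0.69], [0.9, 0.54, -0.2, 0.69], [0.93, 0.49, -0.2, 0.69], [0.96, 0.43, -0.2, 0.69], [0.98, 0.38, -0.2, 0.69], [1.0, 0.32, -0.2, 0.69], [1.02, 0.26, -0.2, 0.69], [1.03, 0.19, -0.2, 0.69], [1.04, 0.13, -0.2, 0.69]]
tool-axis worlddirs: push(.5,0,-.866) in tool: [0.197 0.275 0.941]
```

```bash
python3 -m creep '[[[0.54,0.9,-0.2,0.7,0],[0.6,0.86,-0.2,0.7,0],[0.65,0.83,-0.2,0.7,0],[0.7,0.79,-0.2,0.7,0],[0.74,0.74,-0.2,0.7,0],[0.78,0.7,-0.2,0.7,0],[0.83,0.65,-0.2,0.7,0],[0.86,0.6,-0.2,0.7,0],[0.9,0.54,-0.2,0.7,0],[0.93,0.49,-0.2,0.7,0],[0.96,0.43,-0.2,0.7,0],[0.98,0.38,-0.2,0.7,0]]]'; python3 -m creep '[[[1,0.32,-0.2,0.7,0],[1,0.26,-0.2,0.7,0],[1,0.19,-0.2,0.7,0],[1,0.13,-0.2,0.5,0],[0,0,0,0,0]]]'; python3 st.py; python3 go.py .5198 .3344 .1305 4
```

```text
time: 42.27
tool_pos: [0.4855, 0.1961, 0.2525]
ee_rot: [1.608, 1.934, 0.066]
wrist_force: [-0.0, 0.0, -0.6]
finger_gap: 0.005
time: 42.68
tool_pos: [0.4988, 0.3225, 0.2368]
ee_rot: [1.818, 1.749, 0.159]
wrist_force: [-0.2, -0.2, -0.2]
finger_gap: 0.004
t 42.6833 q [ 0.5826  0.4532  1.3908 -0.6469  1.1292  0.8557] p [0.4988 0.3225 0.2368]
x [ 0.1229  0.9405 -0.3168] y [0.8681 0.0528 0.4936] z [ 0.4809 -0.3357 -0.8099] tilt 35.909427873245455 F [-0.1594 -0.2239 -0.1782] gap 0.004199714239679897
[0.4, -0.28, 0.77, 0.0] x 4
tool-axis worlddirs: push(.5,0,-.866) in tool: [0.336 0.007 0.942]
```

```bash
python3 -m creep '[[[0.4,-0.28,0.77,0,0],[0.4,-0.28,0.77,0,0],[0.4,-0.28,0.77,0,0],[0.35,-0.2,0.7,0,0],[0,0,0,0,0]]]'; python3 st.py; python3 go.py .5198 .3344 .1305 1;python3 - <<'E'
from h import *
p,d=capture('side'); cv2.imwrite('pics/side12.png',cv2.resize(p[200:350,100:300],None,fx=4,fy=4,interpolation=cv2.INTER_CUBIC))
E
```

```text
time: 43.1
tool_pos: [0.5202, 0.3287, 0.1306]
ee_rot: [1.818, 1.749, 0.147]
wrist_force: [-1.0, -0.4, -0.7]
finger_gap: 0.009
t 43.1 q [ 0.5715  0.6093  1.4569 -0.7269  0.9589  1.0055] p [0.5202 0.3287 0.1306]
x [ 0.1233  0.9384 -0.3229] y [0.8715 0.0533 0.4875] z [ 0.4747 -0.3415 -0.8112] tilt 35.78674856502897 F [-1.0486 -0.3588 -0.7304] gap 0.009225915560570171
[0.18, -0.0, -0.07, 0.0] x 1
tool-axis worlddirs: push(.5,0,-.866) in tool: [0.341 0.014 0.94 ]
```

View pics/side12.png

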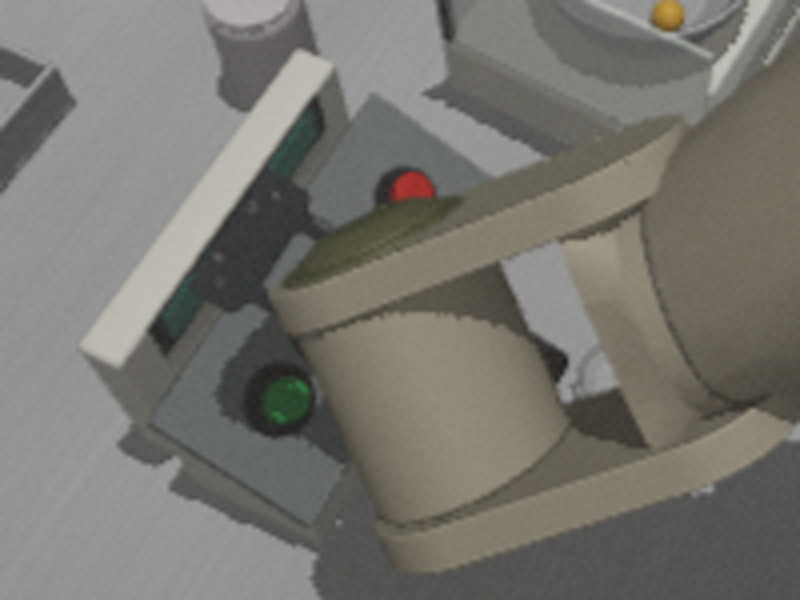

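```bash
python3 -m creep '[[[0.18,0,-0.06,0,0],[0,0,0,0,0]]]'|grep -E "pos|force"; python3 -m creep '[[[0.07,0,0.19,0,0],[0.07,0,0.19,0,0],[0,0,0,0,0]]]'|grep -E "pos|force";for i in 1 2 3 4; do python3 -m creep '[[[0.023,0,0.063,0,0]]]' | grep -E "pos|force"; done
```

```text
tool_pos: [0.5212, 0.3363, 0.1375]
wrist_force: [-0.2, -0.1, 0.7]
tool_pos: [0.5272, 0.3354, 0.1248]
wrist_force: [0.5, -0.4, -0.5]
tool_pos: [0.528, 0.3355, 0.1237]
wrist_force: [0.0, 0.2, -0.0]
tool_pos: [0.5291, 0.3356, 0.1219]
wrist_force: [0.3, -0.1, 0.9]
tool_pos: [0.5301, 0.3356, 0.1201]
wrist_force: [0.0, -0.3, 0.1]
tool_pos: [0.5311, 0.3356, 0.1183]
wrist_force: [-0.1, 0.4, -0.2]
```

```bash
for i in 1 2 3 4 5; do python3 -m creep '[[[0.023,0,0.063,0,0]]]' | grep -E "pos|force"; done
```

```text
tool_pos: [0.5321, 0.3356, 0.1165]
wrist_force: [0.6, -0.1, 0.4]
tool_pos: [0.533, 0.3357, 0.1147]
wrist_force: [0.3, -0.0, -0.2]
tool_pos: [0.534, 0.3357, 0.113]
wrist_force: [0.0, -1.0, -0.1]
tool_pos: [0.535, 0.3357, 0.1112]
wrist_force: [-0.2, -0.2, -0.1]
tool_pos: [0.536, 0.3357, 0.1096]
wrist_force: [-1.4, 0.2, 1.3]
```

Contact at z ≈ 0.110. Pressing in.

```bash
for i in 1 2 3; do python3 -m creep '[[[0.023,0,0.063,0,0]]]' | grep -E "pos|force"; done; for i in 1 2 ; do python3 -m creep '[[[0.012,0,0.032,0,0]]]' | grep -E "pos|force"; done
```

```text
tool_pos: [0.5369, 0.3357, 0.1079]
wrist_force: [-2.5, 0.5, 3.2]
tool_pos: [0.5379, 0.3357, 0.1063]
wrist_force: [-3.4, -0.3, 3.6]
tool_pos: [0.5389, 0.3358, 0.1046]
wrist_force: [-4.6, -0.7, 5.4]
tool_pos: [0.5394, 0.3357, 0.1037]
wrist_force: [-4.8, 0.2, 6.0]
tool_pos: [0.5397, 0.3357, 0.1032]
wrist_force: [-10.9, 0.9, 14.6]
```

Blue is fully down (about 18 N at the stop). Releasing it and moving to green.

```bash
python3 -m creep '[[[-0.1,0,-0.28,0,0],[-0.2,0,-0.5,0,0],[-0.1,0,-0.3,0,0],[0,0,0,0,0]]]'; python3 st.py|tail -1; python3 go.py .528 .384 .125 3
```

```text
time: 45.07
tool_pos: [0.5227, 0.3359, 0.1343]
ee_rot: [1.818, 1.744, 0.162]
wrist_force: [0.5, -0.4, 0.3]
finger_gap: 0.002
x [ 0.1261  0.9403 -0.3161] y [0.8662 0.0509 0.4971] z [ 0.4835 -0.3365 -0.8081] tilt 36.09140163955641 F [ 0.471  -0.4244  0.3276] gap 0.002272261820701635
[0.54, 0.03, -0.07, 0.0] x 3
tool-axis worlddirs: push(.5,0,-.866) in tool: [0.337 0.003 0.942]
```

```bash
python3 -m creep '[[[0.52,0.03,-0.15,0,0],[0.52,0.03,-0.15,0,0],[0.52,0.03,-0.1,0,0],[0,0,0,0,0]]]'|grep -E pos
python3 - <<'E'
from h import *
p,d=capture('side'); cv2.imwrite('pics/side13.png',cv2.resize(p[200:350,100:300],None,fx=4,fy=4,interpolation=cv2.INTER_CUBIC))
E
python3 go.py .53 .384 .1215 2
```

```text
tool_pos: [0.5254, 0.3855, 0.1277]
[0.04, 0.02, 0.12, 0.0] x 2
tool-axis worlddirs: push(.5,0,-.866) in tool: [0.338 0.006 0.941]
```

View pics/side13.png

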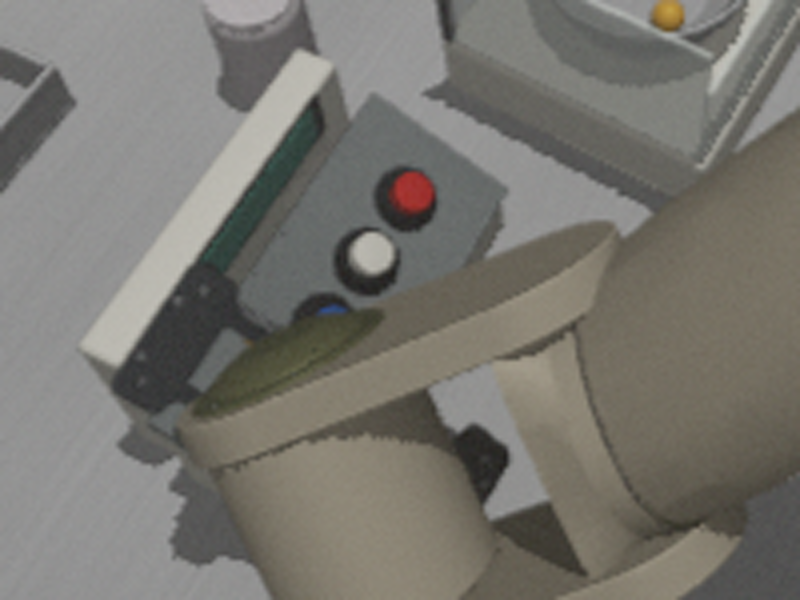

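```bash
python3 -m creep '[[[0.08,0,0.23,0,0],[0.04,0,0.12,0,0],[0,0,0,0,0]]]'|grep -E "pos|force";for i in 1 2 3 4 5; do python3 -m creep '[[[0.023,0,0.063,0,0]]]' | grep -E "pos|force"; done
```

```text
tool_pos: [0.531, 0.3823, 0.1179]
wrist_force: [0.0, -0.3, 0.2]
tool_pos: [0.532, 0.3827, 0.1172]
wrist_force: [-0.3, 0.6, 0.6]
tool_pos: [0.533, 0.383, 0.1157]
wrist_force: [-0.2, -0.1, -0.2]
tool_pos: [0.534, 0.3832, 0.1139]
wrist_force: [-0.6, -0.3, -1.1]
tool_pos: [0.5349, 0.3834, 0.1121]
wrist_force: [0.4, -0.4, 1.5]
tool_pos: [0.5359, 0.3834, 0.1105]
wrist_force: [-1.8, 0.0, 2.2]
```

```bash
for i in 1 2 3; do python3 -m creep '[[[0.023,0,0.063,0,0]]]' | grep -E "pos|force"; done; for i in 1 2 ; do python3 -m creep '[[[0.012,0,0.032,0,0]]]' | grep -E "pos|force"; done
```

```text
tool_pos: [0.5368, 0.3834, 0.1089]
wrist_force: [-2.8, -0.8, 3.6]
tool_pos: [0.5378, 0.3835, 0.1072]
wrist_force: [-3.1, -1.3, 3.7]
tool_pos: [0.5388, 0.3835, 0.1055]
wrist_force: [-4.0, -0.5, 5.6]
tool_pos: [0.5393, 0.3835, 0.1046]
wrist_force: [-5.9, -0.9, 9.2]
tool_pos: [0.5395, 0.3835, 0.1043]
wrist_force: [-12.2, -1.6, 15.5]
```

Green is fully down. Releasing it, retreating, and doing a final check.

```bash
python3 -m creep '[[[-0.1,0,-0.28,0,0],[-0.2,0,-0.6,0,0],[-0.3,0,-0.8,0,0],[-0.3,0,-0.9,0,0],[-0.3,0,-0.9,0,0],[-0.3,0,-0.9,0,0],[-0.3,0,-0.9,0,0],[0,0,-0.5,0,0],[0,0,0,0,0]]]'
python3 - <<'E'
from h import *
for n in ['top','side']:
    p,d=capture(n); cv2.imwrite(f'pics/{n}14.png',cv2.resize(p,(800,600),interpolation=cv2.INTER_CUBIC))
E
```

```text
time: 47.28
tool_pos: [0.4489, 0.3926, 0.2639]
ee_rot: [1.818, 1.744, 0.166]
wrist_force: [-0.0, -0.2, -0.1]
finger_gap: 0.006
```

View pics/side14.png

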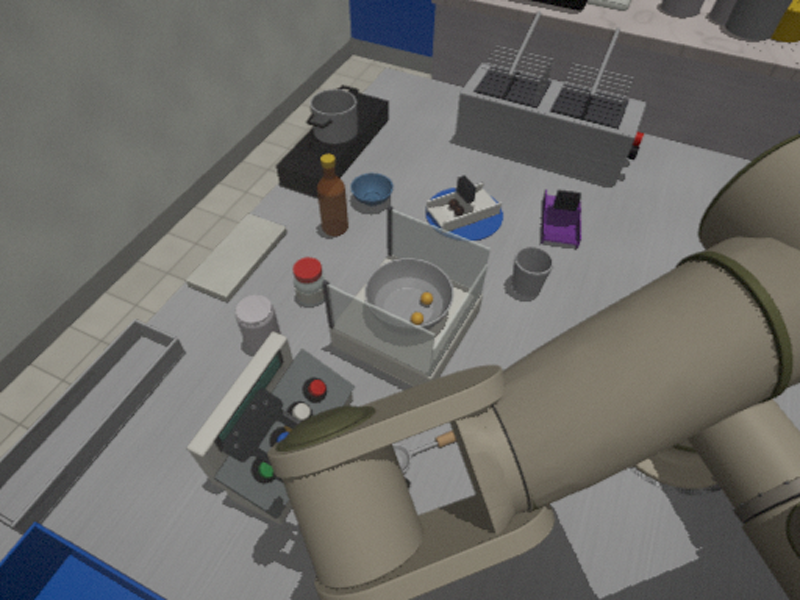

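View pics/top14.png

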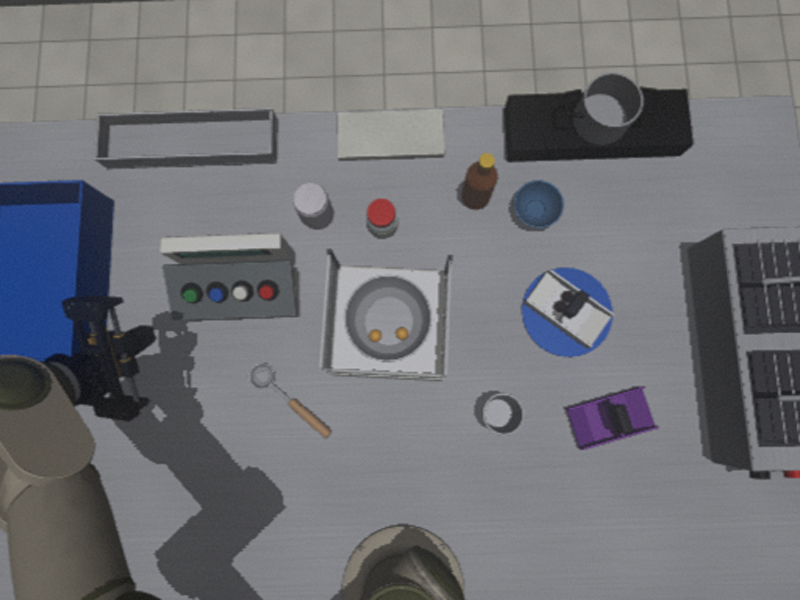

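The final top view shows gold nuts in the bowl at (375,336) and (402,333), and the dish centred on its mat at about (568,310) with brown in its half. All keys are up, the bystanders are unmoved, and the arm is clear.

```bash
python3 -c "
from station import manip; print(manip.close_job())"
```

```text
the job is handed in; nothing more can be done
None
```

The job is done and handed in, at about 47 s of the 72 s allowed. No verdict was reported.

**What I did**
- **White key:** pressed to its stop (about 19 N at the end) and let go, before the dish was touched.
- **Dish:** the moves cannot tip the tool directly, so I lifted the dish, turned it 95° and set it back on its mat. I then tilted the tool about 36° by pushing the empty arm against its reach limit, and gripped the handle again.
- **Pour:** I carried the dish high over the side screen, brought it down and in from the open side, and turned about the tilted tool axis to tip the golden end over the bowl.
- **Set down:** I turned the dish back level and put it on the mat.
- **Blue, then green:** each pressed alone to its stop (about 18 and 20 N) and let go. I never touched red.

**Last checks in the pictures**
- Both golden nuts are in the bowl, and both brown nuts are in their half.
- The dish is upright on the mat, its handle about 2–3 mm from where it started. My separate estimate of the mat's centre, from the top camera, was about 5 mm from the dish's final centre. The cameras are good to about 2 mm, so I trusted the starting position more.
- The dish now stands about 95° round from how it started.
- All four keys are up, the bystanders look unmoved, and the arm touches nothing.

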